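# Turn over a half-painted cover plate with a turner

### The job

In the parts store a square metal cover plate lies blue side up on the two low rails of the wooden turning stand. Take the red-handled turner from its rest, get its blade under the plate and flip the plate over with a quick turn of the wrist so that it lies flat on the stand's raised deck next to the rails, orange side up; the gripper and arm must not touch the plate. Then put the turner back in its rest as it was, let go of it, and leave the metal tin, the jar and the white bottle beside the stand where they are.

Things in the scene. Friction and masses are not known exactly. Their poses are not given: they have to be found in the camera images.
- plate_mid (a point): Centre of the loose aluminium cover plate, 120 x 120 mm, 6 mm thick, about 0.23 kg (varies), one face blue, the other orange. z comes out of the blue face (up at the start, down when done); x and y lie along its sides, at first nearly along those of the stand.
- plate: The same plate and axes; origin at the centre of its orange face (its underside at the start), 3 mm from plate_mid.
- stand_seat (a point): Point on the fixed wooden turning stand, level with the tops of its two rails, 45 mm above the table. z up, x along the rails (away from the robot, but for the stand's yaw), y towards the raised deck. In this frame the rails run from x -55 to 55, at y -22 to -10 and 39 to 61, tops at z 0. The plate starts with its centre at y -7 to 0, x -10 to 10.
- stand: The stand; origin on the table, 45 mm under stand_seat, same axes. Its base board, x -65 to 65, y -85 to 215, has its top 35 mm below the rail tops: the plate's -y half overhangs the first rail (y -22) with 35 mm free below, open from -y and from both ends.
- stand_deck (a point): On top of the stand's raised deck, at x 0, y 125, z 12 mm from stand_seat, same axes. The deck spans y 61 to 210, x -75 to 75 (from stand_seat); its near side is an upright step 12 mm above the rails, a stop on which the plate's edge can pivot. A lip 10 mm high stands at y 200 to 210. A plate tipped over the step comes to lie with its centre near here.
- turner_grip (a point): Middle of the red handle's grasp on the loose turner (spatula, 0.14 kg). x along the handle to the blade's tip, z up out of the blade's upper face. The handle is a bar from x -70 to 50, 22 mm wide (y), 20 mm high, its middle line through this point. It is narrow enough to grasp across y from above.
- turner: The turner, same axes; origin at the centre of the blade's underside, at x 125, z -42 mm from turner_grip. The steel blade is flat, parallel to the handle, 100 mm long (x -50 to 50 here), 56 mm wide (y), 3 mm thick; a sloping neck 18 mm wide joins it to the handle.
- rest_grip (a point): Where turner_grip lies when the turner is home in its fixed wooden rest, 54 mm above the table; axes as the turner's when home. The back of the handle lies in a U-shaped cradle at x -63 to -47 whose floor is 10 mm below this point and whose cheeks (inner faces y -20 and 20, tops z 7) leave 9 mm play each side. The blade lies on a black pad, top 42 mm below this point.
- tin: Bystander: closed bare-metal can, 84 mm across, 110 mm high; origin under its centre.
- jar: Bystander: jar with black lid, 72 mm across, 100 mm high; origin under its centre.
- spray: Bystander: white bottle with yellow cap, 60 mm across, 190 mm high; origin under its centre.
Not all that is in view belongs to the job. There is more than one size of the plate; the job needs the middle-sized.

How it is judged:
By the outcome, as a careful person would: the job done as asked, in the order asked, and still so for the second after the job is handed in, with the robot touching nothing.
It also fails if it takes over 51 s, if anything falls off the work surface, if the arm or the gripper's body presses on something with over 40 N, if the wrist force passes 120 N, or if a joint passes its speed limit or range.

### The arm

A 6-joint arm with a two-finger parallel gripper is mounted at the origin on the work surface. World frame = base frame: x ahead of the robot, y to its left, z up, the work surface at z = 0. Lengths are in mm, angles in rad, forces in N, time in s.
With the tool pointing down it reaches from about 275 to 750 mm from the base axis. Payload 10.2 kg.
Tool frame: the origin (TCP) lies midway between the tips of the shut fingers; the grasp point (between the pads) lies 19 mm behind it; y points along the fingers, z is the direction in which the jaws open and shut, and the axes are right-handed (so a half turn about y gives the same grasp; the last joint's range is limited). The gripper opens to 85 mm and grips with 20 to 120 N. Pads are 22 mm wide; open, the fingers measure 114 mm over their backs; the gripper's body (76 mm by 85 mm) begins 54 mm behind the grasp point. The pads swing forward as they close: fully open they stand 13 mm farther back than shut.
Start: joints at [-1.355, 0.313, 1.498, -0, 1.331, -0.223], TCP at [223.037, -475.274, 231.294] pointing down, gripper open.
Joint ranges: [-2.94, 2.94], [-0.97, 2.17], [0.19, 2.56], [-1.23, 4.37], [0.02, 3.11], [-2.88, 2.88]. Speed limits (rad/s): [2.39, 2.39, 3.01, 3.14, 3.14, 3.14].

### API

Orientations are given as a unit quaternion [w, x, y, z].
In Python, from rig import ctrl gives the robot as it stands.
- The arm moves only by the shell command python3 -m inch 'ROWS' [OPENING] [FORCE]. ROWS is JSON, one flat list of numbers, 6 for each row, row after row: the shift along the tool's x, y, z in cm, then the turn, a rotation vector about the tool's x, y, z in rad. A call has 1 to 8 rows; each row is the pose to reach, as a shift and turn from the pose commanded when the call began, along the tool's axes at that moment; what a row does not reach only later rows make up. A row lasts 1/12 s, in which the tool goes at most 41.7 mm and 7.16 degrees, less where a joint would pass 70% of its speed; a pose out of reach is approached as far as the arm can. A call with a gripper value outside its range is refused whole. OPENING is the gripper command: -1 is fully open, 1 is shut, values between are in proportion, set as the call begins (- or left out, the last holds). The fingers move at their own pace and stop on an object; FORCE is the grip in N (left out, the last holds). Time passes only in rows, so rows that repeat a pose let the fingers close. It gives the time, the measured TCP pose, the force and the opening at its end, in the units of the state.
- ctrl.sense(): the state, without advancing time (a new reading comes with each control period).
- ctrl.capture(name): name is "scene" or "side" or "wrist"; returns the picture (384x512x3 uint8, red, green, blue); there is no depth.
- ctrl.get_calibration(name): a dict with "fx", "fy", "cx", "cy" (pixels), "k1" (the pictures are not rectified: a ray, as slopes to the right and down, at radius r is drawn at 1 + k1 r^2 times it, then the intrinsics apply), "world_to_cam" (4x4, takes a point from world to camera coordinates). Camera axes: x right, y down, z forward; pixel columns grow to the right and rows downward; lengths in mm; the calibration is good to about 2 mm. A picture is of the moment at which its call begins: read the wrist's pose just before it. get_calibration takes no time and is no camera call; for the wrist camera it gives the pose at the moment of the call.
- ctrl.finish_job(): hands the job in, once; it reports no verdict.
Trained networks look in the newest picture that a camera, given by its name, has taken for a name from the list of things; names that differ only in an ending like _2 or _b are one class to them, and where a whole thing is asked for, a point or a joint stands for the part that bears it (a point fixed in the world has none). Each returns a list of dicts, best first, with "score" (0 to 1); they miss things now and then, are a little off and sometimes report something else, mostly with a low value. They report only what shows in the picture. A call takes as long as a camera call. They do not tell look-alikes from the thing itself.
- ctrl.search_frame(thing, camera): "uv" ([column, row] in pixels, amid what is visible of it).
The state is a dict: "time_s": time; "joints": joint angles; "dq": joint speeds; "tau": joint torques, N m; "eef_pos": TCP position; "ee_rot": TCP orientation; "force": force on the tool from outside, world axes, zero at the start; "wrist_torque": the same for the moment, N m; "grip_width": opening from 0.0 (shut) to 1.0 (fully open).
Only numpy, scipy, OpenCV 4.12 (cv2) and the standard library are available. Lean on these libraries where they do the work, as an engineer would, in place of code of your own. Each camera call takes 0.05 s, during which the arm holds its last target.

## Working session

There is one attempt and no reset: what is moved stays moved. The work goes in short steps, Python scripts to look and compute and a shell command to move; the robot and the scene stay as the last step left them, time stands still between calls to the robot, and variables do not carry over. Pictures are saved under pics/ and viewed, and the job is handed in when it is done.

```bash
ls; mkdir -p pics; python3 - <<'E'
from rig import ctrl
import cv2,json
s=ctrl.sense(); print({k:(v if not hasattr(v,'tolist') else v.tolist()) for k,v in s.items()})
for n in ["scene","side","wrist"]:
    im=ctrl.capture(n); cv2.imwrite(f"pics/{n}0.png",im[:,:,::-1])
    c=ctrl.get_calibration(n); print(n,c)
E
```

```text
pics
{'time_s': 0.0, 'joints': [-1.3553592106576045, 0.3134407139742602, 1.4984094130642363, -1.84172410530774e-05, 1.3310672678967577, -0.22337200260658918], 'dq': [0.00139539884485316, 0.0007390845905208091, -0.00014806130653918168, -0.00111796058390971, 0.0006977349060850228, -0.00104954786058665], 'tau': [0.0011896332580363378, -41.22619271278381, -25.974719524383545, -0.00011981991974607809, 0.004010674310848117, 1.4525728033731866e-05], 'eef_pos': [222.9924608497886, -474.9965043250913, 230.75026487465828], 'ee_rot': [0.15389774040287238, -0.15390667235507846, 0.6906233645754543, -0.6896865882456725], 'force': [-0.43061140046338175, -0.6971378224224314, -0.5653927856850178], 'wrist_torque': [-0.012243865430015596, -0.001658039495815759, -0.019379650966310814], 'grip_width': 0.9988427464911287}
scene {'fx': 355.50740934518586, 'fy': 355.50740934518586, 'cx': 262.24910127510805, 'cy': 192.1517001081902, 'k1': -0.1124803660865069, 'world_to_cam': array([[-3.26421110e-01,  9.45161812e-01,  1.08815277e-02,
         1.20663023e+02],
       [ 8.11869018e-01,  2.86245476e-01, -5.088538
[... 492 characters left out ...]
15e-01,
         8.04561963e+01],
       [ 7.36607051e-02, -7.79950629e-01, -6.21491043e-01,
         1.09353982e+03],
       [ 0.00000000e+00,  0.00000000e+00,  0.00000000e+00,
         1.00000000e+00]])}
wrist {'fx': 267.76499211148854, 'fy': 267.76499211148854, 'cx': 256.1456841380739, 'cy': 187.7225936512557, 'k1': 0.009173036537873607, 'world_to_cam': array([[ 4.23906492e-01, -9.05705680e-01, -7.11428565e-04,
        -5.23900867e+02],
       [-8.65994517e-01, -4.05549872e-01,  2.92545378e-01,
        -3.74828798e+01],
       [-2.65248531e-01, -1.23395792e-01, -9.56251377e-01,
         3.78662443e+02],
       [ 0.00000000e+00,  0.00000000e+00,  0.00000000e+00,
         1.00000000e+00]])}
```

View pics/scene0.png

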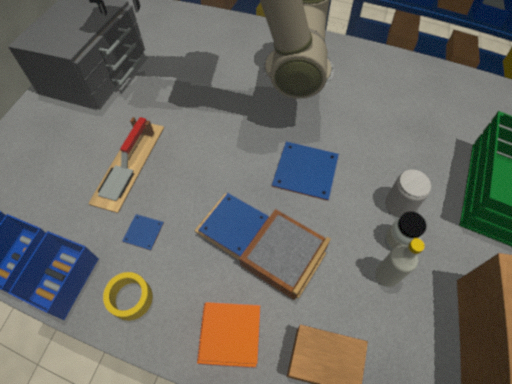

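View pics/side0.png

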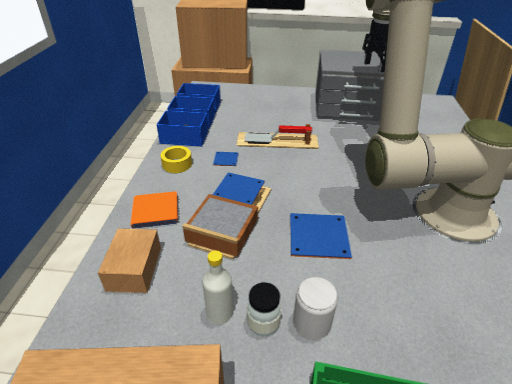

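View pics/wrist0.png

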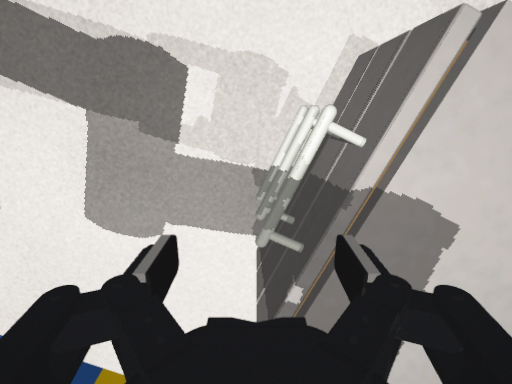

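```bash
cat > h.py <<'E'
import numpy as np,cv2
from rig import ctrl
from scipy.spatial.transform import Rotation as R
def K(c): return np.array([[c['fx'],0,c['cx']],[0,c['fy'],c['cy']],[0,0,1.]])
def dist(c): return np.array([c['k1'],0,0,0,0.])
def onplane(cam,uv,z,c=None):
    c=c or ctrl.get_calibration(cam)
    n=cv2.undistortPoints(np.array(uv,float).reshape(-1,1,2),K(c),dist(c)).reshape(-1,2)
    W=c['world_to_cam'];r=W[:3,:3];t=W[:3,3];C=-r.T@t
    d=np.c_[n,np.ones(len(n))]@r
    s=(np.broadcast_to(z,len(n))-C[2])/d[:,2]
    return C+s[:,None]*d
def proj(cam,P,c=None):
    c=c or ctrl.get_calibration(cam);W=c['world_to_cam']
    P=np.array(P,float).reshape(-1,3)
    return cv2.projectPoints(P,cv2.Rodrigues(W[:3,:3])[0],W[:3,3],K(c),dist(c))[0].reshape(-1,2)
def tri(uvs): # dict cam->uv
    A=[];b=[]
    for cam,uv in uvs.items():
        c=ctrl.get_calibration(cam);n=cv2.undistortPoints(np.array(uv,float).reshape(1,1,2),K(c),dist(c)).ravel()
        W=c['world_to_cam']
        for i in range(2):
            A.append(W[i,:3]-n[i]*W[2,:3]);b.append(n[i]*W[2,3]-W[i,3])
    x,res,_,_=np.linalg.lstsq(np.array(A),np.array(b),rcond=None);return x
def rot(s): q=s['ee_rot'];return R.from_quat([q[1],q[2],q[3],q[0]])
def crop(img,x,y,w,h,f,name):
    cv2.imwrite(name,cv2.resize(img[y:y+h,x:x+w],None,fx=f,fy=f,interpolation=cv2.INTER_CUBIC))
E
python3 - <<'E'
from h import *
a=cv2.imread('pics/scene0.png');b=cv2.imread('pics/side0.png')
crop(a,180,180,160,120,5,'pics/c1.png');crop(a,80,105,100,120,5,'pics/c2.png')
crop(b,175,160,110,100,6,'pics/c3.png');crop(b,225,110,110,50,7,'pics/c4.png')
for cam in ['scene','side']:
    for t in ['plate_mid','turner_grip','turner','stand','stand_deck','tin','jar','spray']:
        r=ctrl.search_frame(t,cam);print(cam,t,[(np.round(x['uv'],1).tolist(),round(x['score'],2)) for x in r[:4]])
print(rot(ctrl.sense()).as_matrix().round(3))
E
```

```text
scene plate_mid [([141.8, 229.2], 0.58), ([304.7, 169.8], 0.57)]
scene turner_grip [([121.1, 171.7], 0.98)]
scene turner [([125.2, 171.0], 0.73), ([398.3, 261.1], 0.37)]
scene stand [([285.5, 254.0], 0.82)]
scene stand_deck [([281.4, 252.6], 0.58)]
scene tin [([404.8, 193.3], 0.65)]
scene jar [([402.5, 228.6], 0.91)]
scene spray [([396.6, 260.2], 0.81)]
side plate_mid [([238.8, 191.5], 0.7), ([229.0, 157.2], 0.62), ([319.3, 233.5], 0.61)]
side turner_grip [([275.8, 132.2], 0.66), ([236.9, 188.1], 0.33)]
side turner [([275.0, 133.6], 0.77)]
side stand [([224.9, 222.8], 0.86)]
side stand_deck [([222.7, 222.6], 0.65)]
side tin [([312.6, 304.9], 0.61)]
side jar [([264.0, 311.4], 0.76), ([224.1, 223.5], 0.7)]
side spray [([213.4, 290.0], 0.88)]
[[-0.905 -0.     0.425]
 [-0.425  0.    -0.905]
 [ 0.    -1.    -0.   ]]
```

View pics/c1.png

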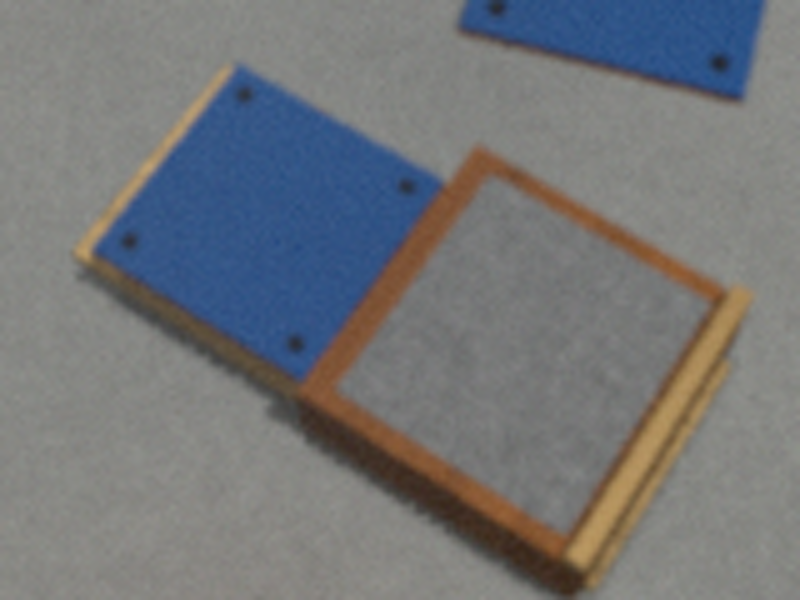

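View pics/c2.png

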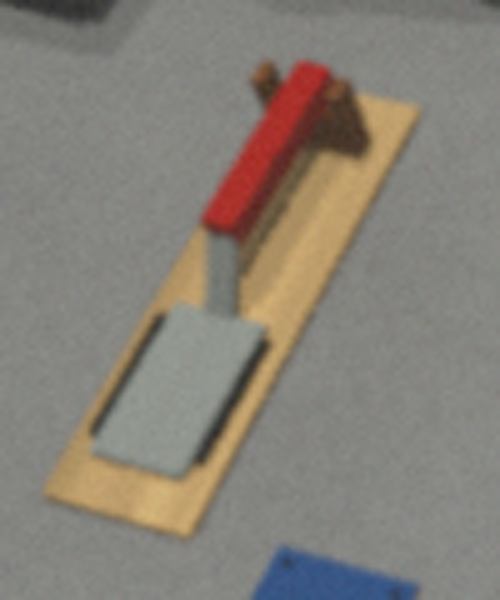

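View pics/c3.png

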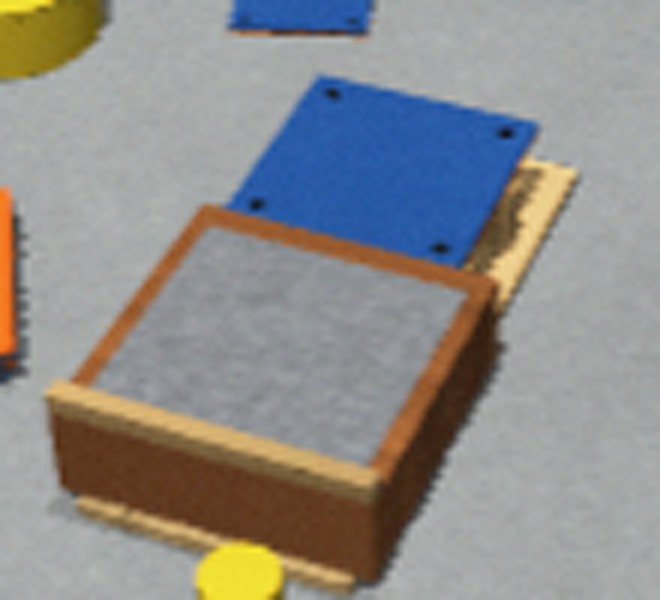

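View pics/c4.png

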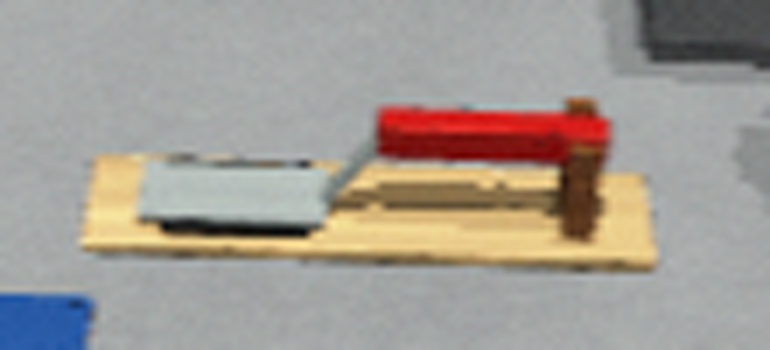

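```bash
cat > fit.py <<'E'
from h import *
from scipy.optimize import least_squares
C={n:ctrl.get_calibration(n) for n in ['scene','side']}
def s1(x,y): return (180+x/5-.4,180+y/5-.4)
def s2(x,y): return (80+x/5-.4,105+y/5-.4)
def d3(x,y): return (175+x/6-.4,160+y/6-.4)
def d4(x,y): return (225+x/7-.4,110+y/7-.4)
def fit(obs,p0,zoff):
    def f(p):
        c,s=np.cos(p[2]),np.sin(p[2]);r=[]
        for cam,uv,P in obs:
            q=proj(cam,[p[0]+c*P[0]-s*P[1],p[1]+s*P[0]+c*P[1],zoff+P[2]],C[cam])[0]
            r+=list(q-uv)
        return np.array(r)
    o=least_squares(f,p0);return o.x,f(o.x).reshape(-1,2)
st=[('scene',s1(480,148),(-75,61,12)),('scene',s1(305,388),(75,61,12)),('side',d3(497,287),(-75,61,12)),('side',d3(205,207),(75,61,12)),
('scene',s1(752,290),(-75,210,22)),('scene',s1(578,572),(75,210,22)),('side',d3(378,490),(-75,210,22)),('side',d3(50,405),(75,210,22))]
p,r=fit(st,[450,0,0.],45);print('stand seat',p.round(3));print(r.round(1).tolist())
S=p
pl=[('scene',s1(237,65),(-60,-60,6)),('scene',s1(95,252),(60,-60,6)),('scene',s1(447,188),(-60,60,6)),('side',d3(540,123),(-60,-60,6)),('side',d3(320,77),(60,-60,6))]
q,r=fit(pl,[S[0],S[1],S[2]],45);print('plate',q.round(3));print(r.round(1).tolist())
d=q[:2]-S[:2];c,s=np.cos(S[2]),np.sin(S[2]);print('plate in seat',c*d[0]+s*d[1],-s*d[0]+c*d[1],q[2]-S[2])
# turner: blade top corners z=-39, handle top corners z=+10
tu=[('scene',s2(92,437),(175,28,-39)),('scene',s2(183,475),(175,-28,-39)),('scene',s2(268,325),(75,-28,-39)),
('side',d4(147,163),(175,28,-39)),('side',d4(140,218),(175,-28,-39)),('side',d4(327,222),(75,-28,-39)),
('side',d4(380,108),(50,11,10)),('side',d4(380,128),(50,-11,10)),('side',d4(608,122),(-70,-11,10)),
('scene',s2(205,215),(50,11,10)),('scene',s2(330,75),(-70,-11,10)),('scene',s2(301,63),(-70,11,10))]
import itertools
for yaw in (0,):
    t,r=fit(tu,[300,-400,yaw],54);print('turner',t.round(3));print(r.round(1).tolist())
E
python3 fit.py
```

```text
stand seat [ 6.33257e+02  2.60410e+01 -2.52000e-01]
[[-0.2, -1.3], [-1.5, 0.3], [0.5, -1.0], [-0.2, -0.3], [1.1, 0.5], [2.0, -0.8], [-1.0, 0.2], [-0.8, -1.3]]
plate [ 6.43483e+02  2.30300e+01 -2.41000e-01]
[[0.8, -0.1], [-0.7, -0.4], [-0.1, -0.8], [-0.7, 0.6], [-0.7, -0.1]]
plate in seat 10.653980623163138 -0.3660815778597226 0.011065699104783666
turner [ 4.95147e+02 -3.27641e+02  3.80000e-02]
[[19.7, 8.2], [-16.9, -4.9], [-15.8, -4.9], [-1.8, 8.5], [0.6, -7.2], [0.3, -6.6], [-0.2, 3.7], [-0.1, -2.2], [0.4, 0.1], [8.0, 2.6], [-3.7, -3.7], [9.0, 0.4]]
```

```bash
python3 - <<'E'
s=open('fit.py').read()
i=s.index('# turner')
t=s[i:]
t=t.replace(',28,-39',',@,-39').replace(',-28,-39',',28,-39').replace('@','-28').replace(',11,10',',@,10').replace(',-11,10',',11,10').replace('@','-11')
open('fit.py','w').write(s[:i]+t)
E
python3 fit.py
```

```text
stand seat [ 6.33257e+02  2.60410e+01 -2.52000e-01]
[[-0.2, -1.3], [-1.5, 0.3], [0.5, -1.0], [-0.2, -0.3], [1.1, 0.5], [2.0, -0.8], [-1.0, 0.2], [-0.8, -1.3]]
plate [ 6.43483e+02  2.30300e+01 -2.41000e-01]
[[0.8, -0.1], [-0.7, -0.4], [-0.1, -0.8], [-0.7, 0.6], [-0.7, -0.1]]
plate in seat 10.653980623163138 -0.3660815778597226 0.011065699104783666
turner [ 4.95537e+02 -3.34021e+02  4.60000e-02]
[[-0.4, 2.3], [-0.2, 0.1], [0.1, -0.5], [-0.4, -0.0], [-0.7, -0.1], [-0.1, 0.4], [-0.1, -0.1], [-0.2, 0.0], [0.6, 2.2], [-1.2, 0.3], [1.0, -2.5], [-0.1, -1.7]]
```

```bash
python3 - <<'E'
from h import *
for n,a,b in [('tin',(404.8,193.3),(312.6,304.9)),('jar',(402.5,228.6),(264,311.4)),('spray',(396.6,260.2),(213.4,290))]:
    print(n,tri({'scene':a,'side':b}).round(0))
S=np.array([633.3,26.0]);y=-.252;r=np.array([[np.cos(y),-np.sin(y)],[np.sin(y),np.cos(y)]])
for n,a,b in [('tin',(404.8,193.3),(312.6,304.9)),('jar',(402.5,228.6),(264,311.4)),('spray',(396.6,260.2),(213.4,290))]:
    print(n,'stand frame',(r.T@(tri({'scene':a,'side':b})[:2]-S)).round(0))
print(ctrl.sense()['time_s'])
for cam in ['scene','side']:
  im=cv2.imread(f'pics/{cam}0.png')
  c,s=np.cos(.046),np.sin(.046)
  P=[[633.3,26,45],[495.5,-334,64],[495.5+125*c,-334+125*s,54-39]]
  for u in proj(cam,P): cv2.circle(im,tuple(int(v) for v in u.round()),2,(0,255,255),-1)
  cv2.imwrite(f'pics/{cam}_ov.png',im)
E
```

```text
tin [430. 398.  57.]
jar [526. 412.  42.]
spray [632. 399.  84.]
tin stand frame [-290.  310.]
jar stand frame [-200.  347.]
spray stand frame [-94. 361.]
0.95
```

View pics/scene_ov.png

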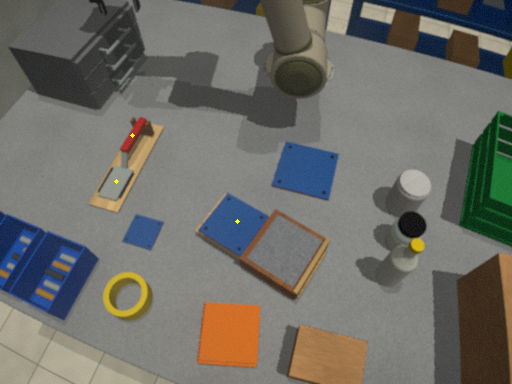

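```bash
python3 -m inch '[-3.8,1,-0.15,0,0.05,-0.05, -7.7,2,-0.3,0,0.1,-0.1, -11.5,3,-0.5,0,0.15,-0.2, -15.4,4,-0.6,0,0.2,-0.3]' -1 60; python3 -c "
from h import *
s=ctrl.sense();print(np.round(s['joints'],4).tolist(),s['eef_pos'],s['ee_rot'],s['time_s'])"
```

```text
time_s: 1.28
eef_pos: [357.1, -406.0, 192.9]
ee_rot: [0.019, 0.184, -0.671, 0.718]
force: [-1.4, -1.5, 0.8]
grip_width: 1.002
[-0.9324, 0.4567, 1.4235, -0.2906, 1.3582, 0.4779] [ 357.05828486 -405.97977194  192.87068164] [ 0.01948131  0.18419237 -0.67082289  0.7181158 ] 1.2833
```

```bash
cat >> h.py <<'E'
np.set_printoptions(suppress=True)
TU=np.array([495.5,-334.0,54.0]);TY=0.046
def Rt(yaw,pitch=0):  # turner rotation: yaw, then pitch = tip-down angle about its y
    return R.from_euler('z',yaw)*R.from_euler('y',pitch)
# tool in turner axes for lean th : tool y = (sin th,0,-cos th), z=(0,-1,0), x=y×z
def tool_in_turner(th):
    y=np.array([np.sin(th),0,-np.cos(th)]);z=np.array([0,-1.,0]);x=np.cross(y,z)
    return R.from_matrix(np.c_[x,y,z])
def delta(P,Rw,s=None):
    s=s or ctrl.sense();r=rot(s)
    d=r.inv().apply(np.array(P)-np.array(s['eef_pos']))/10
    w=(r.inv()*Rw).as_rotvec()
    n=max(np.linalg.norm(d)*10/41.7,np.degrees(np.linalg.norm(w))/7.16)
    return d.round(2),w.round(3),round(n,1)
def log():
    s=ctrl.sense()
    import json
    open('log.jsonl','a').write(json.dumps(dict(q=list(map(float,s['joints'])),p=list(map(float,s['eef_pos'])),r=list(map(float,s['ee_rot'])),t=s['time_s']))+'\n')
    return s
E
python3 - <<'E'
from h import *
s=log()
import json
th=.4
Rw=Rt(TY)*tool_in_turner(th); y=Rw.apply([0,1,0])
G=TU+18*y
print(G,delta(G-100*y,Rw))
E
```

```text
[ 502.50211539 -333.67767531   37.42090211] (array([-13.31,   2.43,  -4.51]), array([-0.022,  0.2  ,  0.69 ]), np.float64(5.7))
```

```bash
python3 -m inch '[-2.2,0.4,-0.75,0,0.03,0.11, -4.4,0.8,-1.5,0,0.06,0.22, -6.6,1.2,-2.2,-0.01,0.09,0.33, -8.8,1.6,-3,-0.015,0.13,0.45, -11,2,-3.7,-0.02,0.16,0.57, -13.3,2.4,-4.5,-0.022,0.2,0.69, -13.3,2.4,-4.5,-0.022,0.2,0.69, -13.3,2.4,-4.5,-0.022,0.2,0.69]'; python3 - <<'E'
from h import *
s=log();print(np.round(s['joints'],3))
th=.4
Rw=Rt(TY)*tool_in_turner(th); y=Rw.apply([0,1,0])
G=TU+18*y
print(delta(G-100*y,Rw),delta(G,Rw))
im=ctrl.capture('wrist');c=ctrl.get_calibration('wrist')
im=im[:,:,::-1].copy()
for x,yy,z in [(50,11,10),(50,-11,10),(-70,11,10),(-70,-11,10),(75,28,-39),(75,-28,-39),(175,28,-39),(175,-28,-39)]:
    P=TU+Rt(TY).apply([x,yy,z]);u=proj('wrist',P,c)[0]
    cv2.circle(im,tuple(int(v) for v in u.round()),3,(0,255,255),1)
cv2.imwrite('pics/w1.png',im)
E
```

```text
time_s: 1.95
eef_pos: [461.9, -335.0, 129.6]
ee_rot: [0.157, 0.123, 0.698, -0.687]
force: [-0.1, -0.9, 0.6]
grip_width: 0.998
[-0.99   0.391  1.734  0.46   0.866  0.255]
(array([-0.15,  0.07,  0.05]), array([0.007, 0.003, 0.001]), np.float64(0.1)) (array([-0.16, 10.07,  0.13]), array([0.007, 0.003, 0.001]), np.float64(2.4))
```

View pics/w1.png

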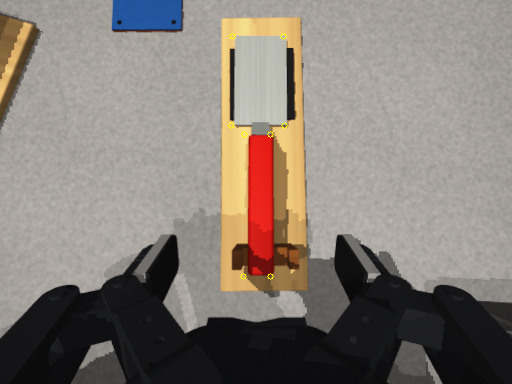

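```bash
python3 - <<'E'
from h import *
im=cv2.imread('pics/w1.png');crop(im,210,20,110,270,2.2,'pics/w1c.png')
hsv=cv2.cvtColor(im,cv2.COLOR_BGR2HSV)
m=((hsv[:,:,0]<8)|(hsv[:,:,0]>172))&(hsv[:,:,1]>180)&(hsv[:,:,2]>60)
m=cv2.morphologyEx(m.astype(np.uint8),cv2.MORPH_OPEN,np.ones((3,3)))
for row in range(130,282,12):
    x=np.where(m[row])[0]; print(row,(x.min(),x.max()) if len(x) else None)
E
```

```text
130 None
142 (np.int64(249), np.int64(272))
154 (np.int64(249), np.int64(272))
166 (np.int64(249), np.int64(272))
178 (np.int64(248), np.int64(272))
190 (np.int64(248), np.int64(272))
202 (np.int64(248), np.int64(273))
214 (np.int64(248), np.int64(273))
226 (np.int64(248), np.int64(273))
238 (np.int64(248), np.int64(273))
250 (np.int64(248), np.int64(273))
262 (np.int64(248), np.int64(273))
274 (np.int64(250), np.int64(267))
```

View pics/w1c.png

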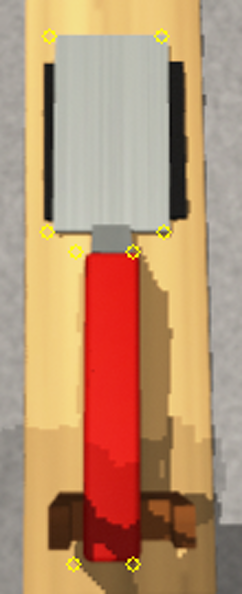

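```bash
sed -i 's/^TU=.*/TU=np.array([495.5,-336.5,54.0]);TY=0.043/' h.py; python3 -m inch '[-0.1,3.3,0.3,0,0,0, -0.1,6.6,0.3,0,0,0, -0.1,9,0.3,0,0,0, -0.1,10.1,0.35,0,0,0, -0.1,10.1,0.35,0,0,0, -0.1,10.1,0.35,0,0,0]'; python3 - <<'E'
from h import *
s=log();print(np.round(s['joints'],3),s['force'])
Rw=Rt(TY)*tool_in_turner(.4); y=Rw.apply([0,1,0])
print(delta(TU+18*y,Rw))
im=ctrl.capture('wrist');cv2.imwrite('pics/w2.png',im[:,:,::-1])
im=ctrl.capture('side');crop(im[:,:,::-1],215,80,130,90,6,'pics/sd2.png')
E
```

```text
time_s: 2.5
eef_pos: [503.7, -336.8, 38.4]
ee_rot: [0.159, 0.124, 0.697, -0.688]
force: [0.2, 0.4, 0.3]
grip_width: 0.997
[-0.925  0.591  1.703  0.539  0.69   0.201] [0.20062316 0.43713185 0.32371995]
(array([ 0.15,  0.04, -0.06]), array([ 0.007,  0.006, -0.003]), np.float64(0.1))
```

View pics/w2.png

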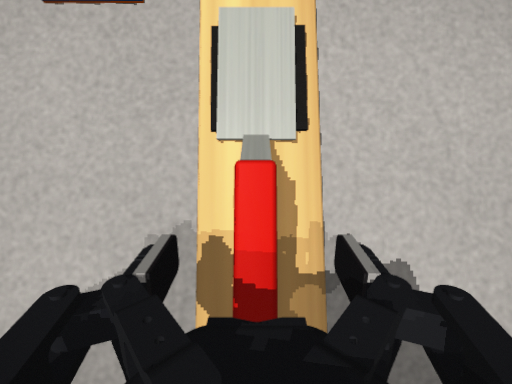

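View pics/sd2.png

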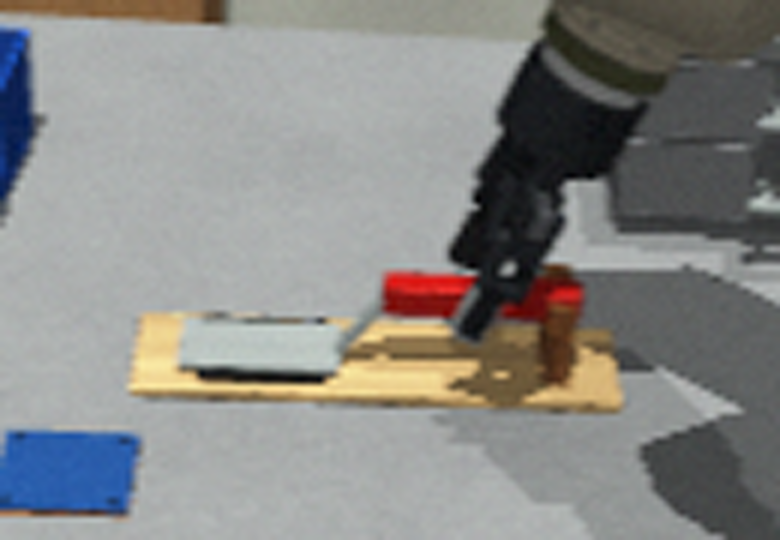

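```bash
python3 -m inch '[0,0,0,0,0,0, 0,0,0,0,0,0, 0,0,0,0,0,0, 0,0,0,0,0,0, 0,0,0,0,0,0, 0,0,0,0,0,0, 0,0,0,0,0,0, 0,0,0,0,0,0]' 1 110;  python3 - <<'E'
from h import *
s=log();print(s['force'],s['grip_width'],s['wrist_torque'])
im=ctrl.capture('wrist');cv2.imwrite('pics/w3.png',im[:,:,::-1])
E
```

```text
time_s: 3.27
eef_pos: [503.5, -336.3, 37.8]
ee_rot: [0.159, 0.124, 0.698, -0.687]
force: [-2.6, 1.4, 5.9]
grip_width: 0.238
[-2.55614883  1.37901323  5.87819146] 0.23787651024381576 [0.01700946 0.33457271 0.0389268 ]
```

View pics/w3.png

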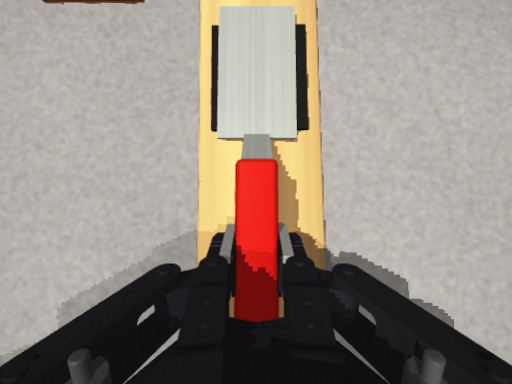

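```bash
python3 - <<'E'
from h import *
s=ctrl.sense();r=rot(s)
relR=r.inv()*Rt(TY); relp=r.inv().apply(TU-np.array(s['eef_pos']))
import json;json.dump(dict(R=relR.as_quat().tolist(),p=relp.tolist(),home=s['eef_pos'].tolist() if hasattr(s['eef_pos'],'tolist') else list(s['eef_pos']),homeR=r.as_quat().tolist()),open('rel.json','w'))
print(relp)
E
cat >> h.py <<'E'
import json,os
S=np.array([633.3,26.0,45.0]);SY=-0.252
def load():
    d=json.load(open('rel.json'));return R.from_quat(d['R']),np.array(d['p']),d
def turner_now(s=None):
    s=s or ctrl.sense();r=rot(s);rr,rp,_=load();return np.array(s['eef_pos'])+r.apply(rp),r*rr
def tool_for(P,Rtur):
    rr,rp,_=load();Rw=Rtur*rr.inv();return np.array(P)-Rw.apply(rp),Rw
def stand(p): return S+R.from_euler('z',SY).apply(p)
def in_stand(P): return R.from_euler('z',-SY).apply(np.array(P)-S)
E
python3 -m inch '[-1.3,-3.1,0,0,0,0, -2.6,-6.2,0,0,0,0, -3.9,-9.2,0,0,0,0, -3.9,-9.2,0,0,0,0]'; python3 - <<'E'
from h import *
s=log();print(s['force'],s['wrist_torque'],s['grip_width'],turner_now()[0])
P,Rw=tool_for(stand([8,-265,-11+42+90]),Rt(SY+np.pi/2))
print(P,delta(P,Rw))
E
```

```text
[  0.97315358 -18.0649101   -0.27343649]
time_s: 3.65
eef_pos: [504.9, -338.5, 143.5]
ee_rot: [0.161, 0.126, 0.695, -0.69]
force: [0.1, -0.7, -0.6]
grip_width: 0.239
[ 0.08415548 -0.74037886 -0.62860467] [-0.0731233   0.31578791 -0.03990201] 0.238542162914598 [ 496.83462488 -338.55522673  159.69700472]
[ 577.10309879 -224.92648872  149.76561063] (array([ -7.4 ,   2.49, -10.98]), array([-0.51 , -1.17 , -0.005]), np.float64(10.2))
```

```bash
python3 -m inch '[-0.7,0.2,-1.1,-0.045,-0.105,0, -1.4,0.5,-2.2,-0.095,-0.22,0, -2.1,0.75,-3.3,-0.147,-0.34,0, -2.8,1,-4.4,-0.2,-0.455,0, -3.6,1.2,-5.5,-0.25,-0.57,0, -4.4,1.5,-6.6,-0.3,-0.69,0, -5.1,1.7,-7.7,-0.35,-0.8,0, -5.9,2,-8.8,-0.4,-0.92,0]';python3 - <<'E'
from h import *
s=log()
P,Rw=tool_for(stand([8,-265,-11+42+90]),Rt(SY+np.pi/2))
print(np.round(s['joints'],3),delta(P,Rw))
E
```

```text
time_s: 4.32
eef_pos: [560.8, -245.1, 141.6]
ee_rot: [0.468, -0.222, 0.675, -0.525]
force: [-0.8, 0.8, -1.0]
grip_width: 0.238
[-0.77   0.6    1.363  0.41   1.315 -0.375] (array([-2.68,  0.27,  0.39]), array([-0.106, -0.26 , -0.01 ]), np.float64(2.2))
```

```bash
python3 -m inch '[-0.9,0.1,0.1,-0.045,-0.1,0, -1.8,0.2,0.25,-0.09,-0.21,0, -2.7,0.3,0.4,-0.105,-0.26,-0.01, -2.7,0.3,0.4,-0.105,-0.26,-0.01, -2.7,0.3,0.4,-0.105,-0.26,-0.01]';python3 - <<'E'
from h import *
s=log()
P,Rw=tool_for(stand([8,-265,-11+42+90]),Rt(SY+np.pi/2))
print(np.round(s['joints'],3),delta(P,Rw))
im=ctrl.capture('wrist');im=im[:,:,::-1].copy();cv2.imwrite('pics/w4r.png',im)
c=ctrl.get_calibration('wrist')
pts=[(-75,61,12),(75,61,12),(-75,210,22),(75,210,22),(-65,-85,-35),(65,-85,-35)]
for p in pts: cv2.circle(im,tuple(int(v) for v in proj('wrist',stand(p),c)[0].round()),3,(0,255,255),1)
for x,y in [(-60,-60),(60,-60),(-60,60),(60,60)]:
    p=stand([8,0,6])+R.from_euler('z',-.241).apply([x,y,0]);cv2.circle(im,tuple(int(v) for v in proj('wrist',p,c)[0].round()),3,(0,255,0),1)
Tp,Tr=turner_now()
for p in [(175,28,-39),(175,-28,-39),(75,28,-39),(75,-28,-39),(50,11,10),(50,-11,10)]:
    cv2.circle(im,tuple(int(v) for v in proj('wrist',Tp+Tr.apply(p),c)[0].round()),3,(255,0,255),1)
cv2.imwrite('pics/w4.png',im)
im=ctrl.capture('scene');cv2.imwrite('pics/sc4.png',im[:,:,::-1])
E
```

```text
time_s: 4.73
eef_pos: [577.6, -224.9, 149.9]
ee_rot: [0.535, -0.313, 0.635, -0.461]
force: [-0.7, -0.6, -2.1]
grip_width: 0.239
[-0.709  0.651  1.25   0.361  1.438 -0.54 ] (array([ 0.02,  0.01, -0.05]), array([-0.004, -0.007,  0.001]), np.float64(0.1))
```

View pics/w4.png

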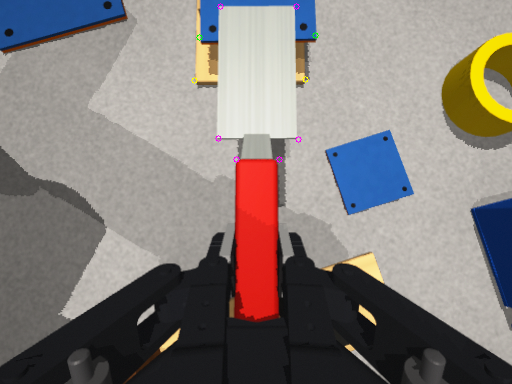

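View pics/sc4.png

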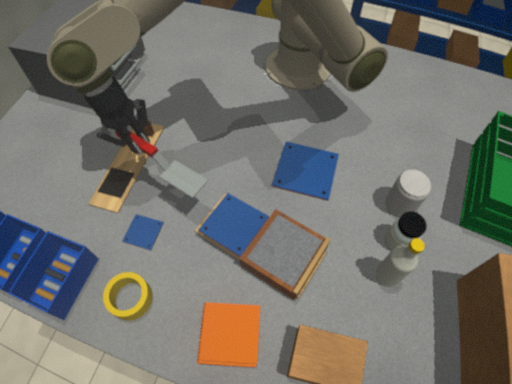

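```bash
cat > kin.py <<'E'
from h import *
from scipy.optimize import least_squares
D=[json.loads(l) for l in open('log.jsonl')]
D.append(dict(q=[-1.3553592106576045, 0.3134407139742602, 1.4984094130642363, -1.84172410530774e-05, 1.3310672678967577, -0.22337200260658918],p=[222.99,-474.997,230.75],r=[0.15389774040287238, -0.15390667235507846, 0.6906233645754543, -0.6896865882456725]))
def fk(q,p):
    h,a1,lat,L2,e,L3,d,wx,wy=p
    E=lambda a,t:R.from_euler(a,t)
    r=E('z',q[0]);P=r.apply([a1,lat,h])
    r=r*E('y',q[1]);P=P+r.apply([0,0,L2])
    r=r*E('y',q[2]);P=P+r.apply([e,0,L3])
    r=r*E('z',q[3]); 
    r=r*E('y',q[4]);P=P+r.apply([wx,wy,d])
    r=r*E('z',q[5])
    return P,r
F=None
def fit():
    f=lambda p:np.concatenate([fk(x['q'],p)[0]-x['p'] for x in D])/1
    best=None
    for L2,L3 in [(450,400),(400,350),(350,450)]:
        o=least_squares(lambda p:np.r_[f(p),(p-np.array([180,0,116,400,0,400,250,0,0]))*.002],[180,0,116,L2,0,L3,250,0,0])
        if best is None or o.cost<best.cost:best=o
    return best.x,f(best.x)
if __name__=='__main__':
    x,r=fit();print(len(D),x.round(1),r.reshape(-1,3).round(1).tolist())
    for d in D: print((fk(d['q'],x)[1].inv()*rot(dict(ee_rot=d['r']))).as_rotvec().round(3))
E
python3 kin.py
```

```text
8 [201.3   0.  116.3 438.9  39.  397.5 255.3   0.   -0. ] [[-0.0, -0.0, 0.0], [-0.0, -0.0, -0.0], [0.0, -0.0, 0.0], [0.0, -0.0, 0.0], [-0.0, -0.0, -0.0], [-0.0, -0.0, 0.0], [-0.0, -0.0, 0.0], [0.0, 0.0, 0.0]]
[ 1.209 -1.209 -1.209]
[ 1.209 -1.209 -1.209]
[ 1.209 -1.209 -1.209]
[ 1.209 -1.209 -1.209]
[ 1.209 -1.209 -1.209]
[ 1.209 -1.209 -1.209]
[ 1.209 -1.209 -1.209]
[ 1.209 -1.209 -1.209]
```

```bash
cat > ik.py <<'E'
from kin import *
X,_=fit()
RX=R.from_rotvec([1.209,-1.209,-1.209]);RX=R.from_matrix(np.round(RX.as_matrix()))
LO=np.array([-2.94,-.97,.19,-1.23,.02,-2.88]);HI=np.array([2.94,2.17,2.56,4.37,3.11,2.88])
def ik(P,Rw,q0):
    def f(q):
        p,r=fk(q,X);return np.r_[(p-P)/100,((r*RX).inv()*Rw).as_rotvec()*2]
    o=least_squares(f,np.clip(q0,LO+1e-6,HI-1e-6),bounds=(LO,HI));return o.x,np.abs(f(o.x)).max()
def flip_pose(th,piv=(60,3),x=8,tip=-27,top=0):
    g=np.array([tip-175-piv[0],top+39-piv[1]])
    c,s=np.cos(th),np.sin(th)
    y=piv[0]+g[0]*c+g[1]*s; z=piv[1]-g[0]*s+g[1]*c
    return tool_for(stand([x,y,z]),Rt(SY+np.pi/2,th))
E
python3 - <<'E'
from ik import *
s=ctrl.sense();q=np.array(s['joints'])
q,e=ik(*tool_for(stand([8,-265,31]),Rt(SY+np.pi/2)),q);print(q.round(2),round(e,4))
q,e=ik(*tool_for(stand([8,-202,31]),Rt(SY+np.pi/2)),q);print(q.round(2),round(e,4))
for d in range(0,100,6):
    P,Rw=flip_pose(np.radians(d));q2,e=ik(P,Rw,q);print(d,P.round(0),q2.round(2),round(e,4),(np.abs(q2-q)).max().round(2));q=q2
E
```

```text
[-0.71  0.76  1.32  0.37  1.28 -0.61] 0.0
[-0.62  0.73  1.37  0.4   1.23 -0.54] 0.0
0 [ 593. -164.   68.] [-0.62  0.72  1.37  0.4   1.24 -0.54] 0.0 0.01
6 [ 594. -161.   94.] [-0.57  0.66  1.36  0.3   1.24 -0.44] 0.0 0.1
12 [ 595. -155.  120.] [-0.52  0.62  1.34  0.2   1.24 -0.35] 0.0 0.1
18 [ 597. -146.  145.] [-0.47  0.59  1.32  0.09  1.26 -0.25] 0.0 0.11
24 [ 600. -135.  169.] [-0.4   0.56  1.29 -0.02  1.3  -0.15] 0.0 0.11
30 [ 604. -121.  192.] [-0.34  0.55  1.25 -0.12  1.34 -0.06] 0.0 0.11
36 [ 608. -106.  213.] [-0.27  0.56  1.2  -0.23  1.39  0.02] 0.0 0.11
42 [612. -88. 233.] [-0.2   0.57  1.15 -0.33  1.46  0.09] 0.0 0.1
48 [617. -68. 250.] [-0.13  0.59  1.09 -0.43  1.53  0.16] 0.0 0.1
54 [623. -47. 265.] [-0.06  0.63  1.02 -0.53  1.61  0.21] 0.0 0.1
60 [629. -24. 278.] [ 0.01  0.68  0.95 -0.62  1.69  0.24] 0.0 0.09
66 [635.  -0. 288.] [ 0.07  0.74  0.87 -0.72  1.77  0.26] 0.0 0.09
72 [641.  24. 296.] [ 0.13  0.8   0.78 -0.81  1.86  0.26] 0.0 0.1
78 [648.  50. 301.] [ 0.19  0.88  0.68 -0.91  1.94  0.25] 0.0 0.1
84 [654.  75. 303.] [ 0.24  0.97  0.56 -1.02  2.02  0.21] 0.0 0.11
90 [661. 101. 302.] [ 0.28  1.07  0.43 -1.15  2.09  0.15] 0.0 0.13
96 [668. 127. 299.] [ 0.32  1.14  0.35 -1.23  2.13  0.11] 0.0686 0.08
```

```bash
sed -i 's/^S=np.*/S=np.array([632.8,24.0,45.0]);SY=-0.252/' h.py; python3 - <<'E'
from h import *
P,Rw=tool_for(stand([6,-268,31]),Rt(SY+np.pi/2));print(delta(P,Rw))
P,Rw=tool_for(stand([6,-202,31]),Rt(SY+np.pi/2));print(delta(P,Rw))
E
```

```text
(array([ 3.95,  8.13, -0.18]), array([-0.004, -0.008,  0.001]), np.float64(2.2))
(array([-2.12, 10.71, -0.19]), array([-0.004, -0.008,  0.001]), np.float64(2.6))
```

```bash
python3 -m inch '[1.3,2.7,-0.1,0,0,0, 2.6,5.4,-0.2,0,0,0, 3.6,7.4,-0.2,-0.004,-0.008,0, 3.95,8.1,-0.2,-0.004,-0.008,0, 3.95,8.1,-0.2,-0.004,-0.008,0, 3.95,8.1,-0.2,-0.004,-0.008,0]';python3 - <<'E'
from h import *
s=log();print(s['force'])
P,Rw=tool_for(stand([6,-268,31]),Rt(SY+np.pi/2));print(delta(P,Rw))
P,Rw=tool_for(stand([6,-202,31]),Rt(SY+np.pi/2));print(delta(P,Rw))
im=ctrl.capture('wrist');im=im[:,:,::-1].copy();cv2.imwrite('pics/w5r.png',im)
c=ctrl.get_calibration('wrist')
pts=[(-75,61,12),(75,61,12),(-75,210,22),(75,210,22),(-65,-85,-35),(65,-85,-35)]
for p in pts: cv2.circle(im,tuple(int(v) for v in proj('wrist',stand(p),c)[0].round()),3,(0,255,255),1)
for x,y in [(-60,-60),(60,-60),(-60,60),(60,60)]:
    p=stand([6,-3,6])+R.from_euler('z',-.241).apply([x,y,0]);cv2.circle(im,tuple(int(v) for v in proj('wrist',p,c)[0].round()),3,(0,255,0),1)
cv2.imwrite('pics/w5.png',im)
a=ctrl.capture('side');b=ctrl.capture('scene')
crop(a[:,:,::-1],175,120,130,130,5,'pics/sd5.png');crop(b[:,:,::-1],130,140,210,150,3.8,'pics/sc5.png')
E
```

```text
time_s: 5.33
eef_pos: [574.4, -229.7, 61.4]
ee_rot: [0.537, -0.316, 0.633, -0.458]
force: [1.1, 0.5, -1.6]
grip_width: 0.238
[ 1.10102277  0.47203006 -1.56493146]
(array([ 0.04,  0.16, -0.06]), array([-0.002,  0.002,  0.002]), np.float64(0.0))
(array([-6.03,  2.74, -0.  ]), array([-0.002,  0.002,  0.002]), np.float64(1.6))
```

View pics/w5.png

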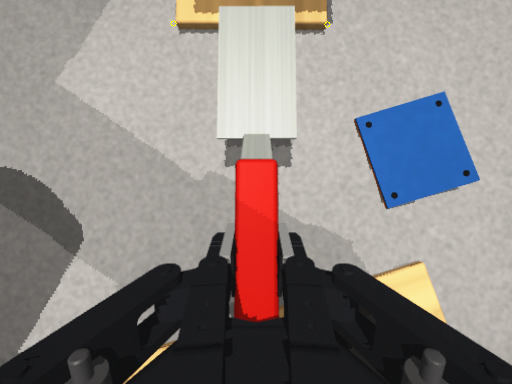

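View pics/sd5.png

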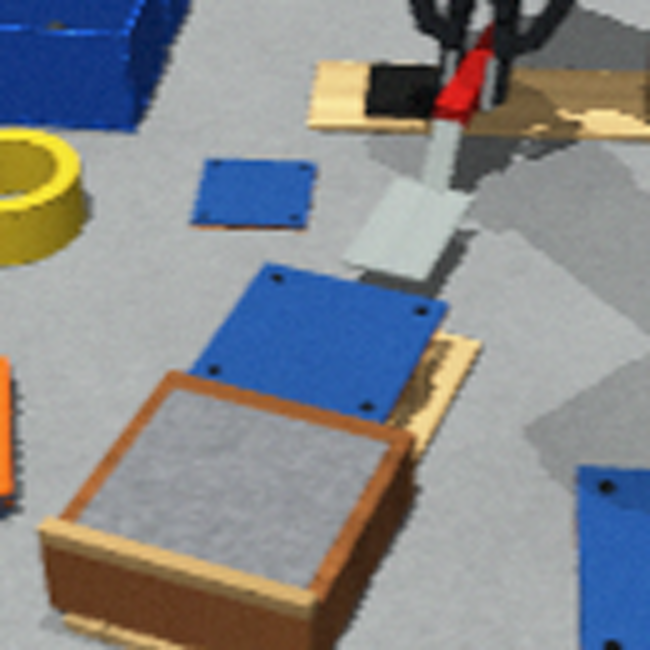

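View pics/sc5.png

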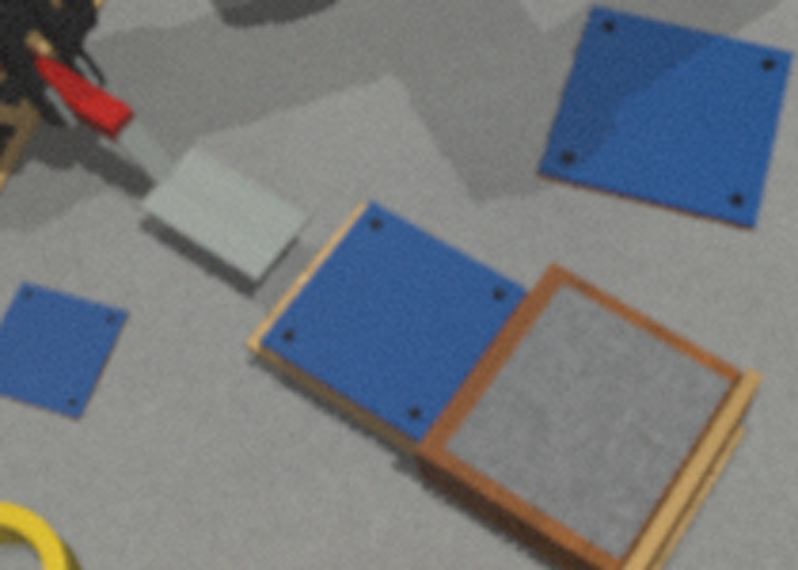

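```bash
python3 -m inch '[-1.2,0.55,0,0,0,0, -2.4,1.1,0,0,0,0, -3.6,1.65,0,0,0,0, -4.8,2.2,0,0,0,0, -5.4,2.45,0,0,0,0, -5.9,2.65,0,0,0,0, -5.9,2.65,0,0,0,0, -5.9,2.65,0,0,0,0]';python3 - <<'E'
from h import *
s=log();print(s['force'],s['wrist_torque'])
Tp,Tr=turner_now();print(in_stand(Tp),in_stand(Tp+Tr.apply([175,0,-39])))
a=ctrl.capture('side');b=ctrl.capture('scene')
crop(a[:,:,::-1],175,120,130,130,5,'pics/sd6.png');crop(b[:,:,::-1],130,140,210,150,3.8,'pics/sc6.png')
E
```

```text
time_s: 6.15
eef_pos: [589.8, -166.4, 59.2]
ee_rot: [0.538, -0.317, 0.633, -0.458]
force: [-0.5, 0.4, -1.6]
grip_width: 0.237
[-0.54582676  0.41402    -1.56824057] [-0.36186352  0.08832115 -0.04492239]
[   5.68875384 -203.0706104    30.4267789 ] [  5.22792485 -28.12935448  -8.83318305]
```

View pics/sd6.png

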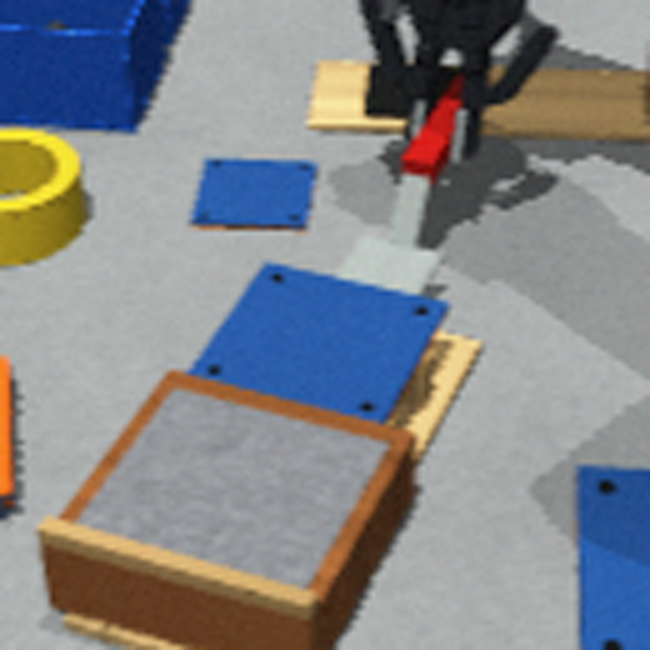

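View pics/sc6.png

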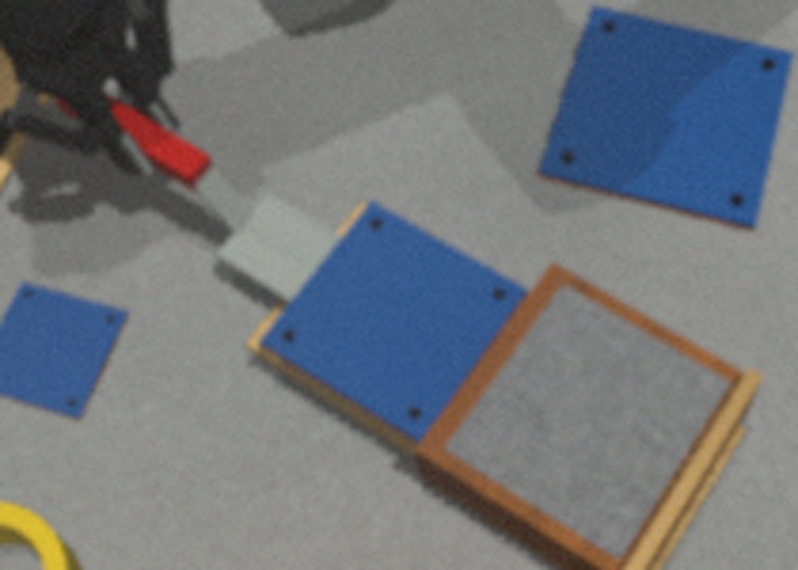

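```bash
python3 - <<'E'
from ik import *
s=ctrl.sense()
for d in (0,3,8,14,20,26,32,38,44):
    P,Rw=flip_pose(np.radians(d),x=5.7,tip=-28);D=delta(P,Rw,s);print(d,D[0],D[1])
E
```

```text
0 [-0.4  -0.77 -0.  ] [-0.     0.002  0.001]
3 [-1.05 -1.94 -0.01] [-0.001  0.003 -0.051]
8 [-2.26 -3.81 -0.01] [-0.001  0.003 -0.138]
14 [-3.93 -5.91 -0.01] [-0.002  0.004 -0.243]
20 [-5.8  -7.82 -0.01] [-0.003  0.005 -0.348]
26 [-7.87 -9.53 -0.  ] [-0.003  0.005 -0.452]
32 [-10.1  -11.01   0.  ] [-0.004  0.006 -0.557]
38 [-12.47 -12.24   0.01] [-0.005  0.007 -0.662]
44 [-14.96 -13.23   0.03] [-0.005  0.007 -0.766]
```

```bash
python3 -m inch '[-0.4,-0.75,0,0,0,0, -1.05,-1.95,0,0,0.003,-0.051, -2.26,-3.8,0,0,0.003,-0.138, -3.93,-5.9,0,0,0.004,-0.243, -5.8,-7.8,0,0,0.005,-0.348, -7.9,-9.5,0,0,0.005,-0.452, -10.1,-11,0,0,0.006,-0.557, -12.5,-12.2,0,0,0.007,-0.662]';python3 - <<'E'
from h import *
s=log();print(s['force'],s['wrist_torque'],s['grip_width'])
a=ctrl.capture('side');b=ctrl.capture('scene')
crop(a[:,:,::-1],175,100,150,150,4,'pics/sd7.png');crop(b[:,:,::-1],130,140,210,150,3.8,'pics/sc7.png')
E
```

```text
time_s: 6.92
eef_pos: [606.2, -101.5, 223.3]
ee_rot: [-0.355, 0.504, -0.497, 0.611]
force: [-0.2, 0.2, -3.6]
grip_width: 0.237
[-0.16597757  0.19328848 -3.63090357] [-0.07948955  0.25796724  0.07095768] 0.23743477813262753
```

View pics/sd7.png

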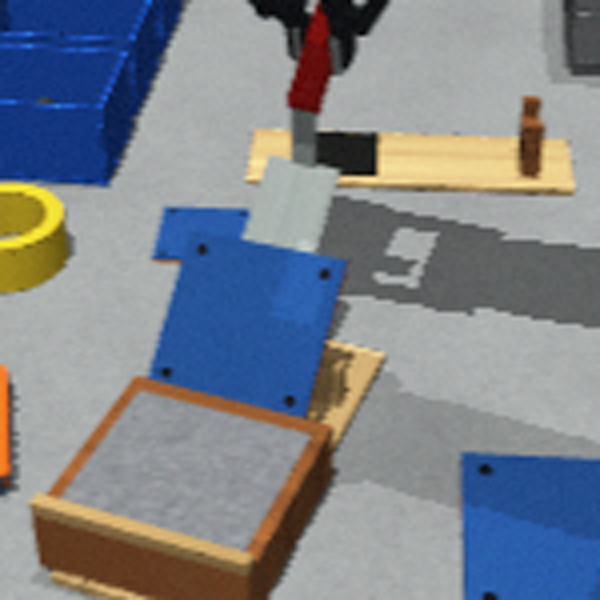

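View pics/sc7.png

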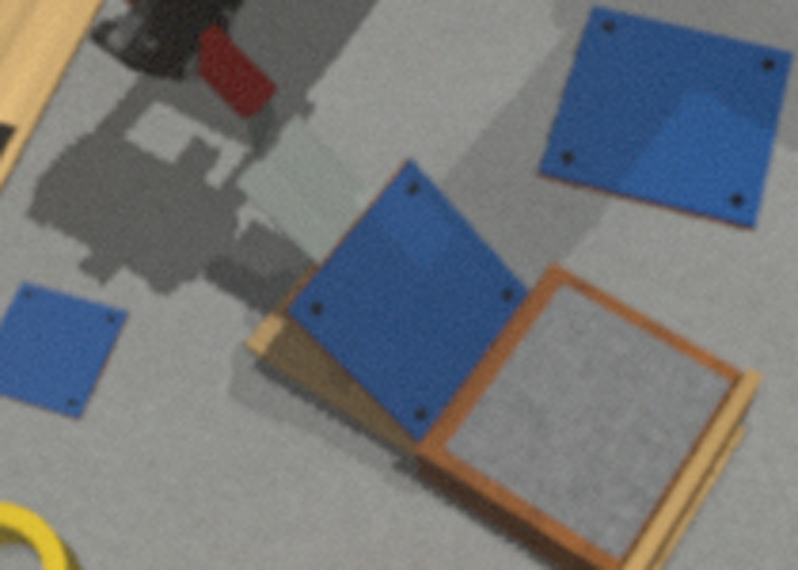

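```bash
python3 - <<'E'
from ik import *
s=ctrl.sense();q=np.array(s['joints']);pp=np.array(s['eef_pos'])
yd=R.from_euler('z',SY).apply([0,1,0])
for d,e in ((38,0),(44.5,0),(51,0),(57.5,0),(64,0),(70.5,2),(77,5),(83.5,10),(88,20),(88,32),(88,40)):
    P,Rw=flip_pose(np.radians(d),x=5.7,tip=-28);P=P+yd*e
    D=delta(P,Rw,s);q2,er=ik(P,Rw,q);print(d,e,D[0],D[1],'|',(np.linalg.norm(P-pp)).round(1),(np.abs(q2-q)*12/[2.39,2.39,3.01,3.14,3.14,3.14]).max().round(2),q2.round(2),round(er,3));q=q2;pp=P
E
```

```text
38 0 [ 0.39  0.47 -0.04] [-0.011  0.002  0.003] | 6.1 0.05 [-0.25  0.55  1.19 -0.26  1.41  0.04] 0.0
44.5 0 [-1.09 -2.02 -0.02] [-0.012  0.002 -0.111] | 29.0 0.42 [-0.17  0.57  1.13 -0.37  1.48  0.12] 0.0
51 0 [-2.84 -4.33  0.  ] [-0.013  0.002 -0.224] | 29.0 0.41 [-0.09  0.6   1.07 -0.48  1.56  0.18] 0.0
57.5 0 [-4.84 -6.43  0.02] [-0.013  0.002 -0.338] | 29.0 0.39 [-0.02  0.65  0.99 -0.58  1.65  0.23] 0.0
64 0 [-7.07 -8.29  0.05] [-0.014  0.003 -0.451] | 29.0 0.39 [ 0.05  0.71  0.91 -0.68  1.74  0.26] 0.0
70.5 2 [-9.68 -9.94  0.07] [-0.014  0.003 -0.565] | 30.9 0.39 [ 0.12  0.78  0.81 -0.79  1.84  0.27] 0.0
77 5 [-12.56 -11.33   0.1 ] [-0.015  0.003 -0.678] | 31.9 0.46 [ 0.18  0.86  0.7  -0.89  1.93  0.25] 0.0
83.5 10 [-15.76 -12.46   0.13] [-0.015  0.003 -0.792] | 34.0 0.57 [ 0.24  0.97  0.55 -1.02  2.03  0.21] 0.0
88 20 [-18.67 -13.24   0.15] [-0.016  0.003 -0.87 ] | 30.1 0.64 [ 0.29  1.08  0.39 -1.12  2.11  0.14] 0.0
88 32 [-19.83 -13.55   0.16] [-0.016  0.003 -0.87 ] | 12.0 0.32 [ 0.3   1.12  0.31 -1.14  2.14  0.1 ] 0.0
88 40 [-20.6  -13.76   0.17] [-0.016  0.003 -0.87 ] | 8.0 0.26 [ 0.31  1.15  0.25 -1.16  2.16  0.07] 0.0
```

```bash
python3 - <<'E'
from ik import *
s=ctrl.sense();print(s['time_s'],s['eef_pos'],np.abs(s['dq']).max())
print(flip_pose(np.radians(38),x=5.7,tip=-28)[0])
Tp,Tr=turner_now();print(in_stand(Tp),(R.from_euler('z',-SY-np.pi/2)*Tr).as_rotvec())
E
```

```text
7.0167 [607.95381852 -97.42005862 224.13286261] 0.10047312262259486
[ 606.34853012 -102.1740169   220.57741086]
[   5.86872349 -120.03554971  196.83091117] [-0.01153664  0.66573605  0.00126884]
```

```bash
python3 -m inch '[-1.5,-2.5,0,0,0,-0.113, -3.2,-4.8,0,0,0,-0.226, -5.2,-6.9,0,0,0,-0.34, -7.5,-8.8,0,0,0,-0.453, -10.1,-10.4,0,0,0,-0.567, -12.9,-11.8,0,0,0,-0.68, -16.1,-12.9,0,0,0,-0.79, -19,-13.7,0,0,0,-0.87]';python3 - <<'E'
from h import *
s=log();print(s['force'],s['wrist_torque'],s['grip_width'],np.round(s['joints'],2))
a=ctrl.capture('side');b=ctrl.capture('scene')
crop(a[:,:,::-1],175,80,150,150,4,'pics/sd8.png');crop(b[:,:,::-1],130,140,210,150,3.8,'pics/sc8.png')
E
```

```text
time_s: 7.68
eef_pos: [660.1, 112.6, 303.6]
ee_rot: [-0.066, 0.667, -0.239, 0.702]
force: [1.7, -0.1, -0.9]
grip_width: 0.237
[ 1.72372851 -0.07979059 -0.89432458] [ 0.55343394 -0.20480752  0.09527933] 0.2370064792399711 [ 0.29  1.07  0.41 -1.12  2.1   0.15]
```

View pics/sd8.png

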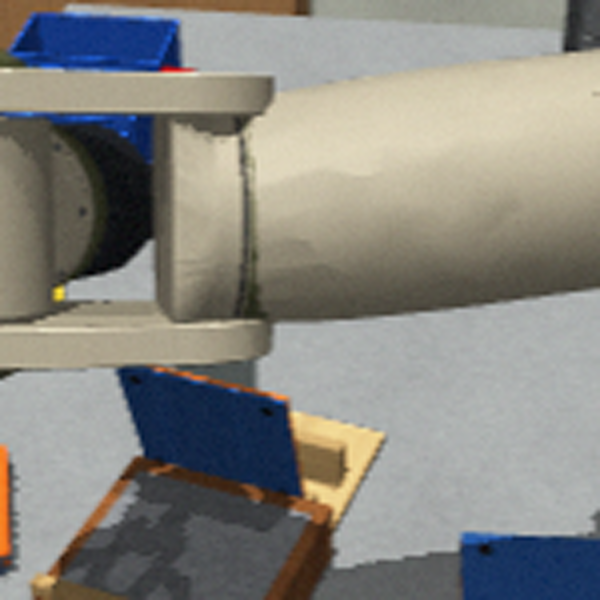

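View pics/sc8.png

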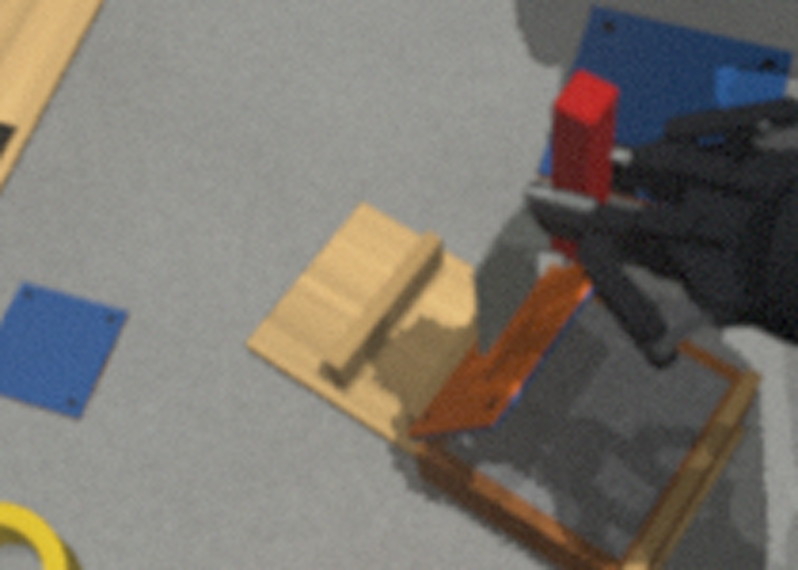

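```bash
python3 -m inch '[0,0,0,0,0,0, 0,0,0,0,0,0, 0,0,0,0,0,0, 0,0,0,0,0,0]';python3 - <<'E'
from h import *
s=log();print(s['force'],s['eef_pos'])
a=ctrl.capture('side');b=ctrl.capture('scene')
crop(a[:,:,::-1],175,80,150,150,4,'pics/sd9.png');crop(b[:,:,::-1],130,140,210,150,3.8,'pics/sc9.png')
E
```

```text
time_s: 8.12
eef_pos: [660.3, 109.1, 306.1]
ee_rot: [-0.068, 0.665, -0.241, 0.703]
force: [-0.0, 0.5, -1.0]
grip_width: 0.239
[-0.00759593  0.48358493 -1.01115031] [660.32208916 109.14121423 306.14236012]
```

View pics/sc9.png

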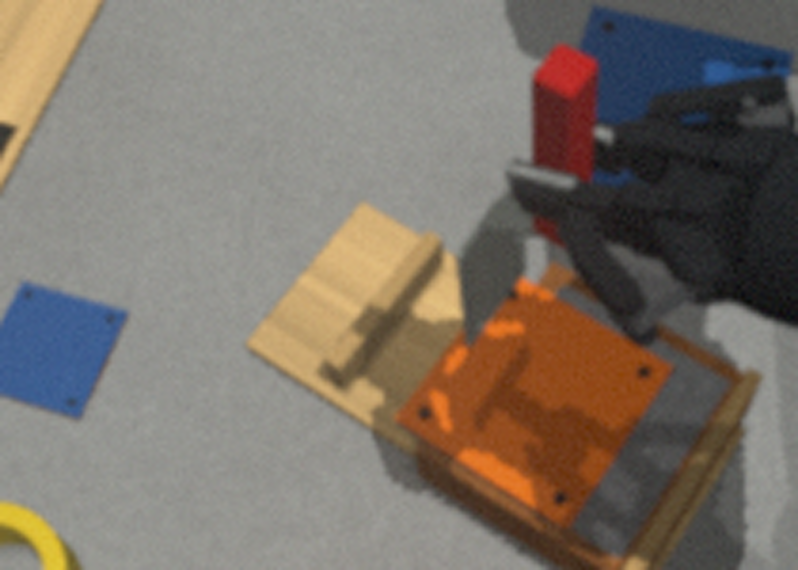

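View pics/sd9.png

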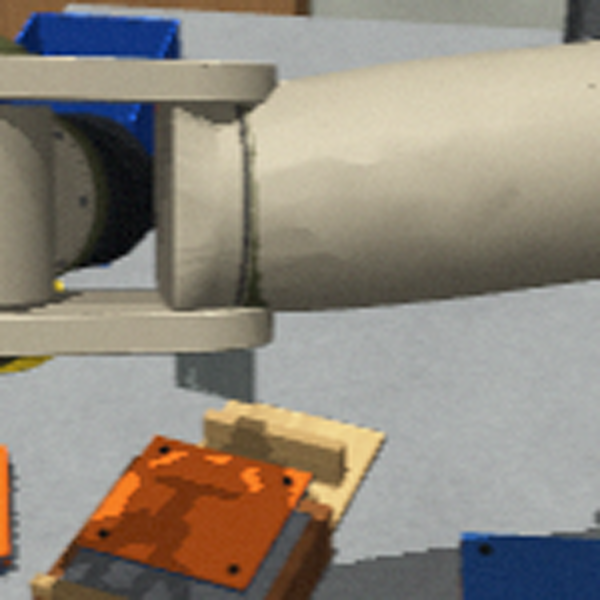

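```bash
cat >> ik.py <<'E'
def tip_pose(x,y,z,th):
    Rr=Rt(SY+np.pi/2,th); P=stand([x,y,z])-Rr.apply([175,0,-39]); return tool_for(P,Rr)
E
python3 - <<'E'
from ik import *
s=ctrl.sense();q=np.array(s['joints']);Tp,Tr=turner_now();print(in_stand(Tp+Tr.apply([175,0,-39])))
for a in [(6,40,86,88),(6,15,80,86),(6,15,45,85),(6,15,6,85),(6,35,6,85),(6,59,6,85)]:
    P,Rw=tip_pose(*a[:3],np.radians(a[3]));D=delta(P,Rw,s);q,e=ik(P,Rw,q);print(a,D,q.round(2),round(e,3))
E
```

```text
[ 6.1723226  73.59001174 92.76032368]
(6, 40, 86, 88) (array([0.79, 3.27, 0.08]), array([-0.008, -0.002, -0.004]), np.float64(0.8)) [ 0.25  0.99  0.57 -1.08  2.03  0.22] 0.0
(6, 15, 80, 86) (array([1.61, 6.29, 0.08]), array([-0.007, -0.003,  0.031]), np.float64(1.6)) [ 0.21  0.92  0.7  -1.03  1.96  0.26] 0.0
(6, 15, 45, 85) (array([-1.41,  8.05,  0.08]), array([-0.007, -0.003,  0.048]), np.float64(2.0)) [ 0.2   0.93  0.77 -0.99  1.91  0.33] 0.0
(6, 15, 6, 85) (array([-4.93,  9.72,  0.09]), array([-0.007, -0.003,  0.048]), np.float64(2.6)) [ 0.2   0.96  0.81 -0.97  1.87  0.4 ] 0.0
(6, 35, 6, 85) (array([-5.79,  7.91,  0.09]), array([-0.007, -0.003,  0.048]), np.float64(2.4)) [ 0.23  0.99  0.75 -0.97  1.91  0.38] 0.0
(6, 59, 6, 85) (array([-6.82,  5.74,  0.1 ]), array([-0.007, -0.003,  0.048]), np.float64(2.1)) [ 0.25  1.03  0.66 -0.98  1.95  0.36] 0.0
```

```bash
python3 -m inch '[0.4,1.6,0,0,0,0, 0.8,3.3,0.1,0,0,0, 1.2,4.8,0.1,0,0,0.02, 1.6,6.3,0.1,-0.007,0,0.03, 1.6,6.3,0.1,-0.007,0,0.03, 1.6,6.3,0.1,-0.007,0,0.03]';python3 - <<'E'
from ik import *
s=log();print(s['force'],s['eef_pos'])
Tp,Tr=turner_now();print(in_stand(Tp+Tr.apply([175,0,-39])))
for a in [(6,15,45,85),(6,15,6,85),(6,35,6,85),(6,59,6,85)]:
    P,Rw=tip_pose(*a[:3],np.radians(a[3]));D=delta(P,Rw,s);print(a,D)
b=ctrl.capture('scene')
crop(b[:,:,::-1],130,140,210,150,3.8,'pics/sc10.png')
E
```

```text
time_s: 8.72
eef_pos: [645.5, 47.8, 292.6]
ee_rot: [-0.076, 0.663, -0.252, 0.701]
force: [-0.5, 0.1, -1.5]
grip_width: 0.235
[-0.48538612  0.12981561 -1.49435004] [645.4922167   47.80494743 292.55661623]
[ 6.48948176 14.86162118 79.38178523]
(6, 15, 45, 85) (array([-2.91,  1.83,  0.  ]), array([ 0.   , -0.002,  0.019]), np.float64(0.8))
(6, 15, 6, 85) (array([-6.38,  3.6 ,  0.02]), array([ 0.   , -0.002,  0.019]), np.float64(1.8))
(6, 35, 6, 85) (array([-7.29,  1.82,  0.01]), array([ 0.   , -0.002,  0.019]), np.float64(1.8))
(6, 59, 6, 85) (array([-8.38, -0.32,  0.  ]), array([ 0.   , -0.002,  0.019]), np.float64(2.0))
```

View pics/sc10.png

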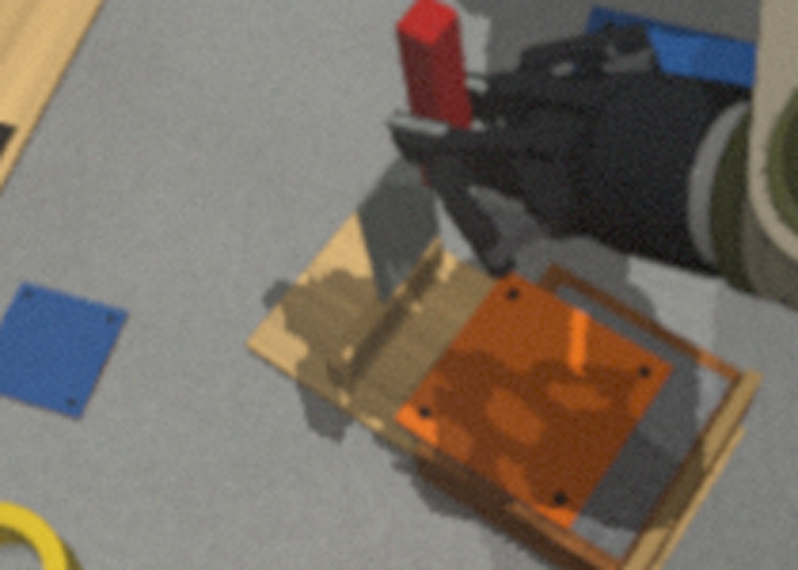

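```bash
python3 - <<'E'
from h import *
u=np.array([(503,273),(672,368),(570,525),(397,417)])/3.8+[130,140]-.35
P=onplane('scene',u,45+18);print(in_stand(P).round(1),in_stand(P).mean(0).round(1))
E
```

```text
[[-46.5  43.6  18. ]
 [-49.3 163.   18. ]
 [ 66.  163.3  18. ]
 [ 67.3  44.5  18. ]] [  9.4 103.6  18. ]
```

```bash
python3 -m inch '[-2.9,1.8,0.2,0,0,0.02, -5,2.9,0.3,0,0,0.02, -6.4,3.6,0.3,0,0,0.02, -6.4,3.6,0.3,0,0,0.02, -6.85,2.7,0.3,0,0,0.02, -7.3,1.8,0.3,0,0,0.02, -7.3,1.8,0.3,0,0,0.02]';python3 - <<'E'
from ik import *
s=log();print(s['force'],s['eef_pos'])
Tp,Tr=turner_now();print(in_stand(Tp+Tr.apply([175,0,-39])))
for a in [(9,45,6,85),(9,57,6,85),(9,59,6,85)]:
    P,Rw=tip_pose(*a[:3],np.radians(a[3]));D=delta(P,Rw,s);print(a,D)
b=ctrl.capture('scene');a=ctrl.capture('side')
crop(b[:,:,::-1],130,140,210,150,3.8,'pics/sc11.png');crop(a[:,:,::-1],175,130,130,130,4,'pics/sd11.png')
E
```

```text
time_s: 9.35
eef_pos: [653.0, 66.6, 219.3]
ee_rot: [-0.084, 0.66, -0.258, 0.7]
force: [-0.5, 0.5, -1.3]
grip_width: 0.236
[-0.51070457  0.51971263 -1.32344462] [652.98288432  66.63510016 219.28050463]
[ 9.26178946 38.39228768  5.90957424]
(9, 45, 6, 85) (array([-0.31, -0.6 ,  0.02]), array([-0.004, -0.001, -0.001]), np.float64(0.2))
(9, 57, 6, 85) (array([-0.88, -1.66,  0.02]), array([-0.004, -0.001, -0.001]), np.float64(0.5))
(9, 59, 6, 85) (array([-0.97, -1.84,  0.02]), array([-0.004, -0.001, -0.001]), np.float64(0.5))
```

View pics/sc11.png

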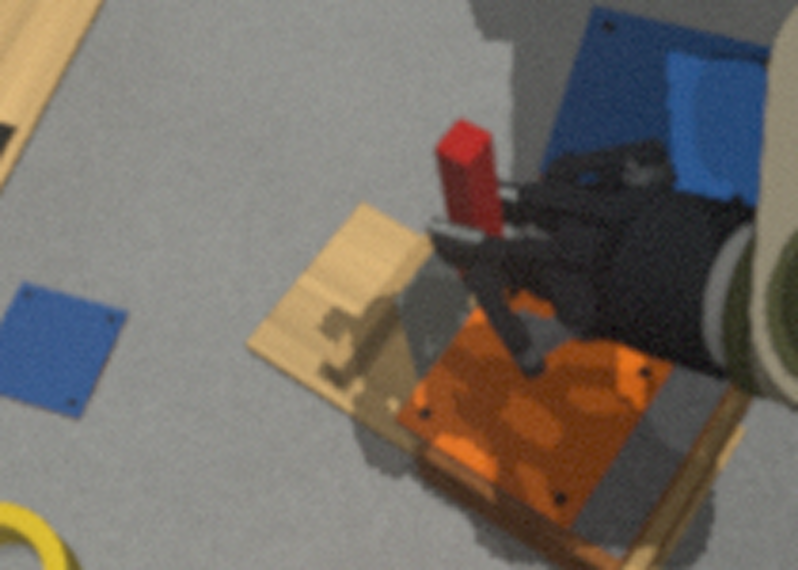

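View pics/sd11.png

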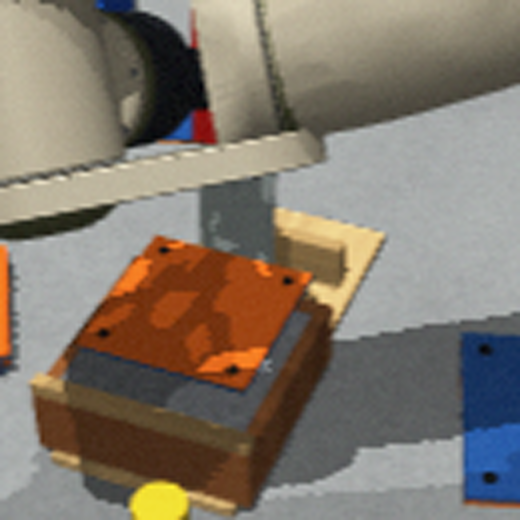

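```bash
python3 -m inch '[-0.13,-0.25,0,0,0,0, -0.26,-0.5,0,0,0,0, -0.4,-0.75,0,0,0,0, -0.53,-1,0,0,0,0, -0.66,-1.25,0,0,0,0, -0.8,-1.5,0,0,0,0, -0.9,-1.7,0,0,0,0, -1,-1.85,0,0,0,0]';python3 -m inch '[0,0,0,0,0,0, 0,0,0,0,0,0, 0.5,0.95,0,0,0,0, 1.4,2.6,0,0,0,0, 2.4,4.4,0,0,0,0, 2.4,4.4,0,0,0,0, 2.4,4.4,0,0,0,0]' ;python3 - <<'E'
from ik import *
s=log();print(s['force'],s['eef_pos'])
Tp,Tr=turner_now();print(in_stand(Tp+Tr.apply([175,0,-39])))
b=ctrl.capture('scene');a=ctrl.capture('side')
crop(b[:,:,::-1],130,140,210,150,3.8,'pics/sc12.png');crop(a[:,:,::-1],175,130,130,130,4,'pics/sd12.png')
E
```

```text
time_s: 10.12
eef_pos: [657.9, 85.0, 218.4]
ee_rot: [-0.083, 0.661, -0.258, 0.7]
force: [0.0, -2.7, 0.6]
grip_width: 0.239
time_s: 10.7
eef_pos: [645.0, 36.0, 218.7]
ee_rot: [-0.083, 0.66, -0.259, 0.7]
force: [-0.6, 1.4, -1.2]
grip_width: 0.242
[-0.58558006  1.37919952 -1.1851085 ] [645.01968826  36.03119945 218.71002547]
[8.80833803 6.80596276 5.33702328]
```

View pics/sc12.png

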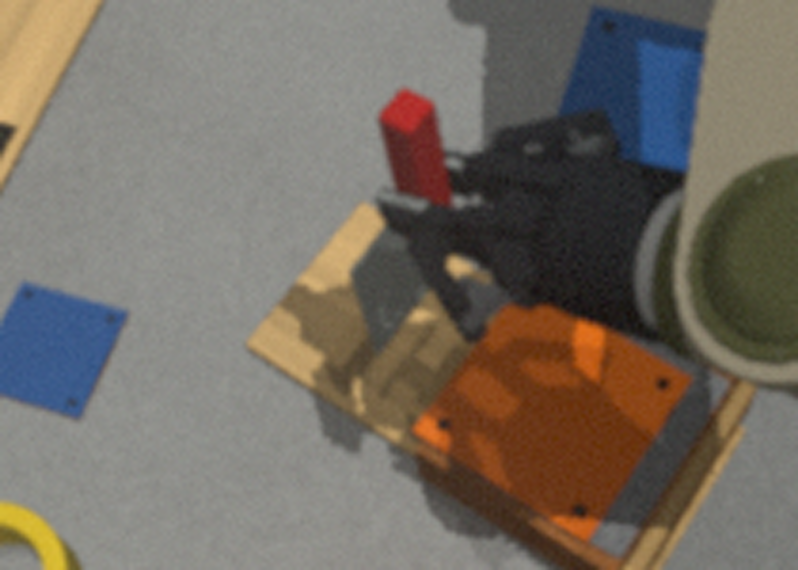

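View pics/sd12.png

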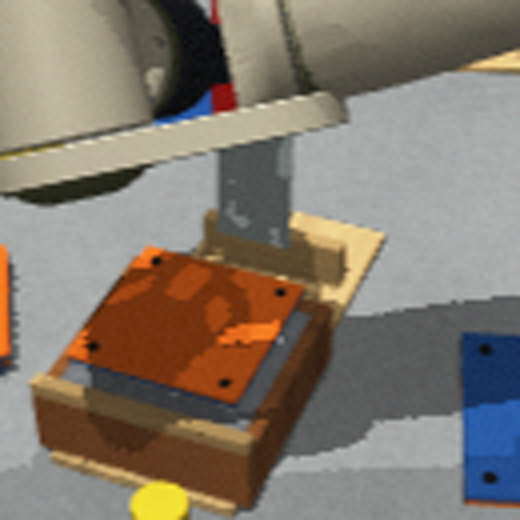

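```bash
cat > path.py <<'E'
from ik import *
def rows(wps,s):
    # wps: list of (P,Rw)
    q=np.array(s['joints']);pp=np.array(s['eef_pos'])
    for P,Rw in wps:
        d=delta(P,Rw,s);q2,e=ik(P,Rw,q)
        Tp=P+Rw.apply(load()[1]);Tr=Rw*load()[0]
        print(d[0],d[1],'|',round(np.linalg.norm(P-pp),1),(np.abs(q2-q)*12/[2.39,2.39,3.01,3.14,3.14,3.14]).max().round(2),q2.round(2),round(e,3),'tip',in_stand(Tp+Tr.apply([175,0,-39])).round(0));q=q2;pp=P
E
python3 - <<'E'
from path import *
s=ctrl.sense()
w=[tip_pose(8,0,35,np.radians(85)),tip_pose(7,-12,65,np.radians(80))]
Rr=Rt(SY+np.pi/2,np.radians(80));g0=in_stand(stand([7,-12,65])-Rr.apply([175,0,-39]));g1=np.array([6,-250,150.])
print(g0)
for k in range(1,13):
    f=k/12;w.append(tool_for(stand(g0+(g1-g0)*f+[0,0,0]),Rt(SY+np.pi/2,np.radians(80*(1-f)))))
rows(w[:8],s);
E
```

```text
[  7.          -3.98092872 244.11363571]
[ 3.   -0.73 -0.09] [-0.001 -0.    -0.001] | 30.9 0.18 [ 0.18  0.91  0.82 -0.99  1.87  0.35] 0.0 tip [ 8.  0. 35.]
[ 6.91  0.2  -0.2 ] [-0.001 -0.001  0.086] | 40.2 0.46 [ 0.13  0.82  0.86 -0.93  1.83  0.31] 0.0 tip [  7. -12.  65.]
[ 6.98  2.34 -0.19] [-0.    -0.002  0.202] | 21.4 0.39 [ 0.09  0.76  0.93 -0.83  1.75  0.31] 0.0 tip [  7. -12.  57.]
[ 7.06  4.45 -0.19] [ 0.    -0.002  0.319] | 21.1 0.39 [ 0.03  0.71  0.99 -0.73  1.68  0.29] 0.0 tip [  7. -11.  52.]
[ 7.15  6.54 -0.19] [ 0.001 -0.003  0.435] | 20.9 0.39 [-0.03  0.66  1.05 -0.62  1.6   0.26] 0.0 tip [  7. -12.  50.]
[ 7.24  8.61 -0.19] [ 0.001 -0.004  0.552] | 20.7 0.4 [-0.09  0.62  1.1  -0.52  1.53  0.2 ] 0.0 tip [  7. -13.  49.]
[ 7.35 10.66 -0.18] [ 0.002 -0.004  0.668] | 20.5 0.41 [-0.17  0.58  1.15 -0.41  1.47  0.14] 0.0 tip [  7. -15.  51.]
[ 7.48 12.69 -0.18] [ 0.002 -0.005  0.784] | 20.3 0.43 [-0.24  0.56  1.18 -0.3   1.42  0.06] 0.0 tip [  6. -18.  55.]
```

```bash
python3 -m inch '[3,-0.7,-0.1,0,0,0, 6.6,0.1,-0.2,0,0,0.086, 6.98,2.3,-0.2,0,0,0.202, 7.06,4.4,-0.2,0,0,0.319, 7.15,6.5,-0.2,0,0,0.435, 7.24,8.6,-0.2,0,0,0.552, 7.35,10.6,-0.2,0,0,0.668, 7.5,12.7,-0.2,0,0,0.784]';python3 - <<'E'
from path import *
s=log();print(s['force'],s['eef_pos'])
_,_,d=load()
hp=np.array(d['home'])+[0,0,110];hR=R.from_quat(d['homeR'])
# 2-stage: finish pitch & go to home above
r0=rot(s);p0=np.array(s['eef_pos'])
from scipy.spatial.transform import Slerp
Tp,Tr=turner_now(s)
rv=(r0.inv()*hR).as_rotvec();n=int(np.ceil(np.degrees(np.linalg.norm(rv))/6.8));print(n)
w=[]
for k in range(1,n+1):
    f=k/n;w.append((p0+(hp-p0)*f,r0*R.from_rotvec(rv*f)))
rows(w,s)
E
```

```text
time_s: 11.47
eef_pos: [606.6, -105.2, 225.4]
ee_rot: [-0.347, 0.51, -0.492, 0.615]
force: [0.4, -0.2, -0.8]
grip_width: 0.236
[ 0.44086991 -0.24994735 -0.78727024] [ 606.59122899 -105.16635888  225.36709175]
12
[ 1.81  1.22 -0.35] [0.006 0.107 0.05 ] | 22.1 0.27 [-0.3   0.53  1.23 -0.25  1.37  0.11] 0.0 tip [ 20. -33.  56.]
[ 3.61  2.43 -0.69] [0.012 0.215 0.1  ] | 22.1 0.28 [-0.35  0.51  1.28 -0.2   1.32  0.16] 0.0 tip [ 33. -51.  56.]
[ 5.42  3.65 -1.04] [0.018 0.322 0.151] | 22.1 0.29 [-0.41  0.49  1.32 -0.14  1.28  0.2 ] 0.0 tip [ 46. -71.  57.]
[ 7.23  4.87 -1.39] [0.024 0.429 0.201] | 22.1 0.29 [-0.47  0.47  1.36 -0.09  1.23  0.23] 0.0 tip [ 59. -92.  59.]
[ 9.04  6.08 -1.73] [0.03  0.537 0.251] | 22.1 0.29 [-0.52  0.45  1.4  -0.03  1.18  0.27] 0.0 tip [  71. -116.   61.]
[10.84  7.3  -2.08] [0.036 0.644 0.301] | 22.1 0.3 [-0.58  0.44  1.44  0.02  1.14  0.29] 0.0 tip [  82. -142.   64.]
[12.65  8.51 -2.42] [0.042 0.751 0.351] | 22.1 0.3 [-0.64  0.43  1.48  0.08  1.09  0.31] 0.0 tip [  93. -170.   67.]
[14.46  9.73 -2.77] [0.048 0.859 0.401] | 22.1 0.29 [-0.7   0.42  1.51  0.15  1.05  0.33] 0.0 tip [ 102. -199.   70.]
[16.27 10.95 -3.12] [0.054 0.966 0.452] | 22.1 0.29 [-0.76  0.42  1.54  0.21  1.01  0.34] 0.0 tip [ 110. -230.   73.]
[18.07 12.16 -3.46] [0.06  1.074 0.502] | 22.1 0.29 [-0.82  0.42  1.57  0.28  0.97  0.35] 0.0 tip [ 116. -263.   75.]
[19.88 13.38 -3.81] [0.066 1.181 0.552] | 22.1 0.28 [-0.87  0.42  1.6   0.35  0.94  0.36] 0.0 tip [ 121. -297.   78.]
[21.69 14.6  -4.16] [0.072 1.288 0.602] | 22.1 0.29 [-0.93  0.43  1.62  0.43  0.91  0.36] 0.0 tip [ 124. -332.   80.]
```

```bash
python3 -m inch '[1.8,1.2,-0.3,0,0.107,0.05, 3.6,2.4,-0.7,0.01,0.215,0.1, 5.4,3.6,-1,0.02,0.322,0.15, 7.2,4.9,-1.4,0.024,0.43,0.2, 9,6.1,-1.7,0.03,0.537,0.25, 10.8,7.3,-2.1,0.036,0.644,0.3, 12.6,8.5,-2.4,0.042,0.75,0.35, 14.4,9.7,-2.8,0.048,0.86,0.4]';python3 - <<'E'
from path import *
s=log()
_,_,d=load()
hp=np.array(d['home'])+[0,0,110];hR=R.from_quat(d['homeR'])
print(delta(hp,hR,s))
E
```

```text
time_s: 12.13
eef_pos: [537.0, -259.8, 174.2]
ee_rot: [-0.232, 0.096, -0.664, 0.704]
force: [0.1, 0.3, -2.4]
grip_width: 0.237
(array([6.86, 2.  , 5.07]), array([0.019, 0.424, 0.205]), np.float64(3.8))
```

```bash
python3 -m inch '[1.7,0.5,1.2,0,0.1,0.05, 3.4,1,2.4,0.01,0.2,0.1, 5.1,1.5,3.7,0.015,0.31,0.15, 6.86,2,5,0.019,0.424,0.205, 6.86,2,5,0.019,0.424,0.205, 6.86,2,5,0.019,0.424,0.205, 6.86,2,5,0.019,0.424,0.205]';python3 - <<'E'
from path import *
s=log()
_,_,d=load()
hp=np.array(d['home']);hR=R.from_quat(d['homeR'])
print(delta(hp+[0,0,110],hR,s),delta(hp,hR,s))
im=ctrl.capture('wrist');im=im[:,:,::-1].copy();c=ctrl.get_calibration('wrist')
Tp,Tr=turner_now();print(Tp,Tr.as_rotvec())
for p in [(175,28,-39),(175,-28,-39),(75,28,-39),(75,-28,-39),(50,11,10),(50,-11,10)]:
    cv2.circle(im,tuple(int(v) for v in proj('wrist',Tp+Tr.apply(p),c)[0].round()),3,(255,0,255),1)
cv2.imwrite('pics/w13.png',im)
b=ctrl.capture('scene');a=ctrl.capture('side');cv2.imwrite('pics/sc13.png',b[:,:,::-1])
crop(b[:,:,::-1],130,140,210,150,3.8,'pics/sc13c.png');crop(a[:,:,::-1],210,60,140,100,5,'pics/sd13.png')
E
```

```text
time_s: 12.72
eef_pos: [503.8, -334.7, 148.1]
ee_rot: [0.16, 0.121, 0.698, -0.688]
force: [-0.5, 0.0, -1.3]
grip_width: 0.239
(array([0.05, 0.02, 0.16]), array([0.001, 0.007, 0.003]), np.float64(0.1)) (array([ 4.34, 10.15,  0.18]), array([0.001, 0.007, 0.003]), np.float64(2.6))
[ 496.10371251 -334.66991335  164.55145053] [-0.00231006  0.00234628  0.04980097]
```

View pics/w13.png

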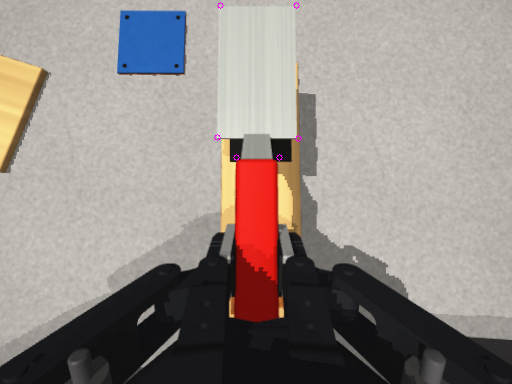

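View pics/sc13c.png

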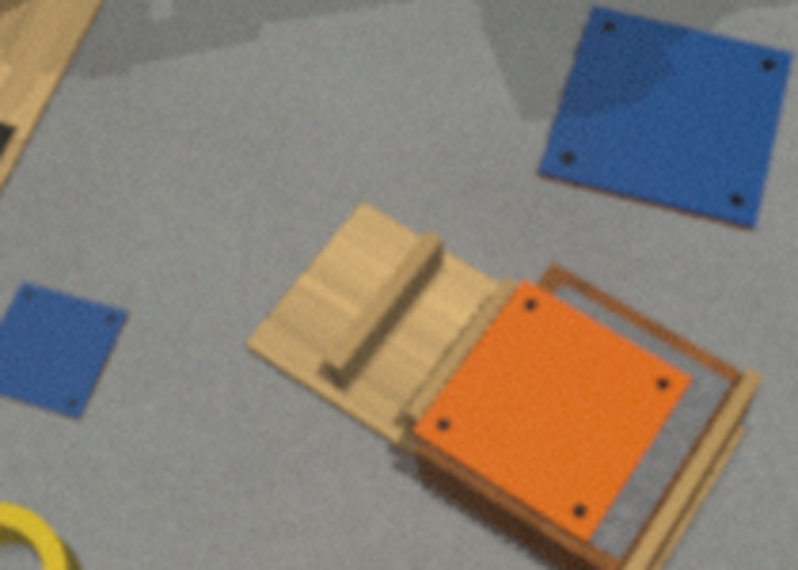

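View pics/sd13.png

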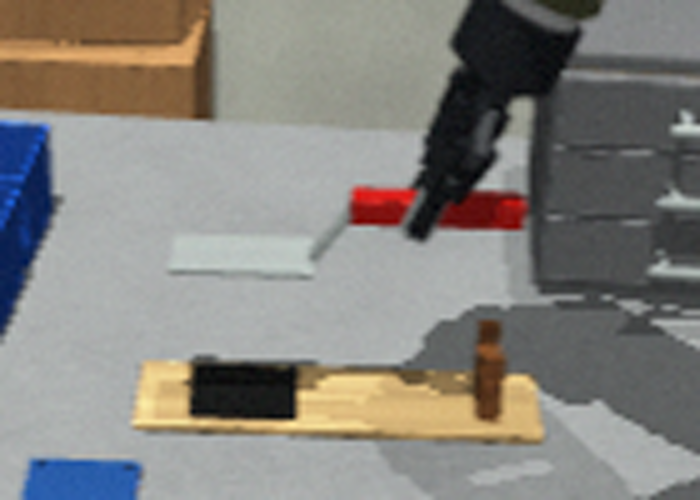

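```bash
python3 -m inch '[1.4,3.2,0.2,0,0.007,0, 2.8,6.4,0.2,0,0.007,0, 3.7,8.6,0.2,0,0.007,0, 4,9.4,0.2,0,0.007,0, 4.15,9.75,0.2,0,0.007,0, 4.28,10,0.2,0,0.007,0, 4.28,10,0.2,0,0.007,0, 4.28,10,0.2,0,0.007,0]';python3 - <<'E'
from path import *
s=log();print(s['force'])
_,_,d=load()
hp=np.array(d['home']);hR=R.from_quat(d['homeR'])
print(delta(hp,hR,s),turner_now()[0])
im=ctrl.capture('wrist');cv2.imwrite('pics/w14.png',im[:,:,::-1])
a=ctrl.capture('side')
crop(a[:,:,::-1],210,90,140,80,5,'pics/sd14.png')
E
```

```text
time_s: 13.53
eef_pos: [503.5, -337.4, 40.6]
ee_rot: [0.158, 0.125, 0.697, -0.688]
force: [0.1, 0.2, -1.4]
grip_width: 0.239
[ 0.13259812  0.22325459 -1.36844171]
(array([ 0.1 ,  0.26, -0.11]), array([-0.001, -0.002,  0.001]), np.float64(0.1)) [ 495.49494102 -337.57520278   56.80588158]
```

View pics/w14.png

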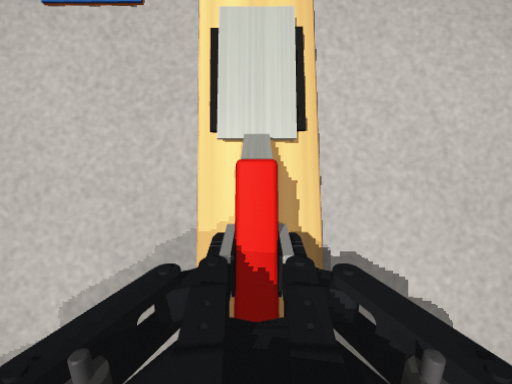

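View pics/sd14.png

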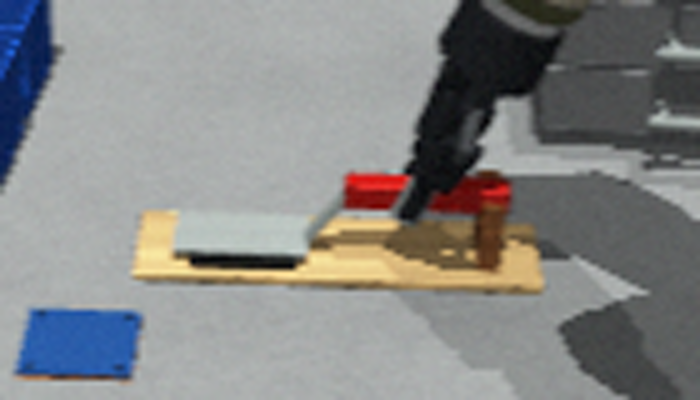

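```bash
python3 -m inch '[0.05,0.12,0,0,0,0, 0.1,0.24,0,0,0,0, 0.1,0.24,0,0,0,0, 0.1,0.24,0,0,0,0]'; python3 -c "
from h import *
s=log();print(s['force'],turner_now()[0])"
```

```text
time_s: 13.97
eef_pos: [503.2, -337.2, 37.8]
ee_rot: [0.157, 0.125, 0.698, -0.688]
force: [-4.5, 2.4, 8.8]
grip_width: 0.235
[-4.51417153  2.40422941  8.79394781] [ 495.1974751  -337.3872516    53.99841479]
```

```bash
python3 -m inch '[-0.02,-0.05,0,0,0,0, -0.02,-0.05,0,0,0,0]'; python3 -m inch '[0,0,0,0,0,0, 0,0,0,0,0,0, 0,0,0,0,0,0, 0,0,0,0,0,0, 0,0,0,0,0,0, 0,0,0,0,0,0, 0,0,0,0,0,0, 0,0,0,0,0,0]' -1; python3 -m inch '[0,-1.5,0,0,0,0, 0,-4,0,0,0,0, 0,-7,0,0,0,0, 0,-10,0,0,0,0, 0,-13,0,0,0,0, 0,-13,0,0,0,0, 0,-13,0,0,0,0]'; python3 - <<'E'
from h import *
s=log();print(s['force'])
im=ctrl.capture('wrist');im=im[:,:,::-1].copy();cv2.imwrite('pics/w15r.png',im)
c=ctrl.get_calibration('wrist')
for x,yy,z in [(50,11,10),(50,-11,10),(-70,11,10),(-70,-11,10),(75,28,-39),(75,-28,-39),(175,28,-39),(175,-28,-39)]:
    P=TU+Rt(TY).apply([x,yy,z]);u=proj('wrist',P,c)[0]
    cv2.circle(im,tuple(int(v) for v in u.round()),3,(0,255,255),1)
cv2.imwrite('pics/w15.png',im)
b=ctrl.capture('scene');a=ctrl.capture('side');cv2.imwrite('pics/sc15.png',b[:,:,::-1]);cv2.imwrite('pics/sd15.png',a[:,:,::-1])
E
```

```text
time_s: 14.13
eef_pos: [503.1, -337.2, 37.8]
ee_rot: [0.157, 0.125, 0.698, -0.688]
force: [-3.6, 1.8, 5.7]
grip_width: 0.234
time_s: 14.8
eef_pos: [502.9, -336.8, 37.0]
ee_rot: [0.157, 0.125, 0.698, -0.687]
force: [0.7, 0.6, 0.6]
grip_width: 0.999
time_s: 15.38
eef_pos: [452.2, -340.6, 158.0]
ee_rot: [0.157, 0.125, 0.697, -0.688]
force: [0.9, -0.0, 0.3]
grip_width: 1.001
[ 0.86495783 -0.02188837  0.34330713]
```

View pics/w15.png

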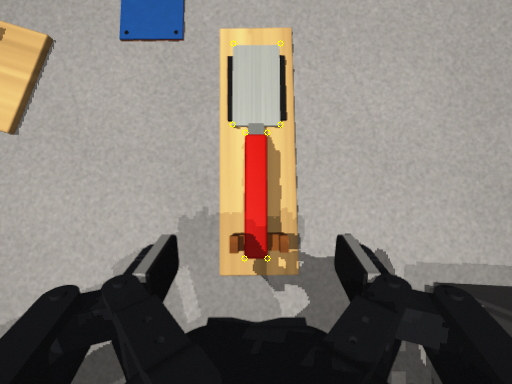

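View pics/sd15.png

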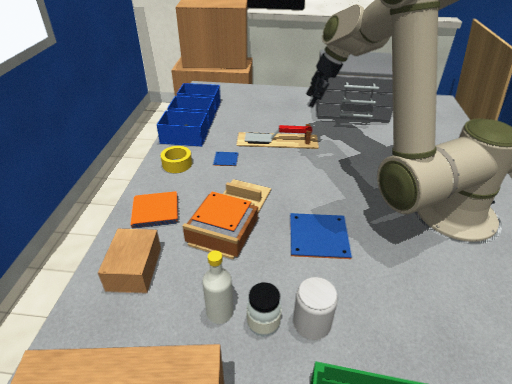

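View pics/sc15.png

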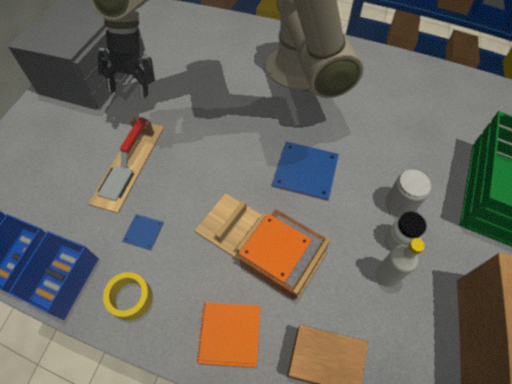

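```bash
python3 - <<'E'
from h import *
u=np.array([(525,283),(692,378),(590,540),(413,432)])/3.8+[130,140]-.35
P=in_stand(onplane('scene',u,63));print(P.round(1).tolist(),P.mean(0).round(1))
print(np.abs(ctrl.sense()['dq']).max()); print(ctrl.finish_job())
E
```

```text
[[-48.3, 58.7, 18.0], [-50.3, 176.3, 18.0], [67.1, 177.3, 18.0], [69.7, 57.6, 18.0]] [  9.6 117.5  18. ]
0.007734829390527556
the job is handed in; nothing more can be done
None
```

The middle-sized plate now lies flat on the stand's raised deck, orange side up. The turner is back in its rest and released. I handed the job in at about 15.5 s of the 51 s.

- **Flip:** I gripped the turner with the tool leaning 0.4 rad. The blade went in about 35 mm under the overhanging side. I lifted the plate to about 38°, stopped for a check, then flipped it over the step with a quick turn to about 88°.
- **Plate position:** It first landed about 17 mm over the deck's near edge, with its centre at y 104 in the stand frame. I pushed it back with the blade. Its centre was last measured at x 10, y 117, against y 125 for `stand_deck`, so it still overhangs the step by about 3 mm.
- **Turner:** In the last wrist picture the handle is between the cradle cheeks and the blade is on its pad, within about 1–2 mm of where it started.
- **Other things:** The tin, the jar and the white bottle look unmoved in the last pictures. The gripper was open and clear of everything at the end, and the wrist force readings at the end of each move stayed at about 10 N or less.
- **Disagreement:** The fixed cameras and the wrist camera differed by 2–5 mm on the stand and plate positions. I used a value in between for the stand, and no unexpected contact showed.

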